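# One stroke of the hand-cranked cartridge press

## Task

Set the small square cartridge upright in the press's channel, square to it in front of the parked ram, and let go. Then take the upright handle and turn the flywheel clockwise (seen from above) through exactly one revolution, so that the ram drives the cartridge past the sprung noses into its nest and the wheel is parked with its line at the pointer again, and let go. The press stands on soft rubber feet and the handle's circle is not known, so feel your way round and never drag the press more than 3 mm out of its place.

Things in the scene. Friction and masses are not known exactly. Their poses are not given: they have to be found in the camera images.
- cartridge_center (a point): Centre of the loose cartridge, an upright aluminium block 30 x 30 mm and 44 mm tall with a brass ring on its top; it stands on the table. Its z axis is up, its x and y axes are square to its sides. 0.07 to 0.14 kg.
- base_mark (a point): Point on top of the press's grey base plate, 24 mm above the table, level with the channel floor. Its frame is the press's: +y along the press from channel to flywheel, -x to the side where the parked handle stands, z up. The flywheel's upright axle is 70 mm along +y from here; in x it lies anywhere from -16 to +16 mm (bearing bolted in slots, setting not measured).
- load (a point): Point on the channel floor where the cartridge's underside is to be set, sides square to the channel; 66.5 mm along -y of base_mark, same axes. There it is 6.5 mm ahead of the parked ram and 6.5 mm short of the sprung noses. The channel runs along y, 35 mm wide between walls 16 mm high (top 40 mm above the table) whose outer faces are 59 mm apart.
- nest (a point): Point on the channel floor under the centre of the seated cartridge, 114 mm along -y of base_mark, past the two sprung side noses and before the end stop (3 mm clear); same frame. The ram's full stroke of 54 mm brings the cartridge here.
- handle (a point): Middle, 101 mm above the table, of the flywheel's upright black handle: a sleeve 20 mm across, 48 mm tall, spinning freely about its own upright axis, so a gripper that holds it need not turn with the wheel. Clamped in a radial slot 42 to 66 mm from the axle, setting not measured. With the wheel parked it stands exactly on the -x side of the axle (frame of base_mark).
- wheel (a joint): Angle of the steel flywheel (disc 160 mm across, top 70 mm above the table) in rad: 0 parked, its line at the pointer; grows clockwise seen from above (handle goes from the -x side first to +y); 3.14 ram fully forward, 6.28 one revolution. It resists with about 3 to 5 N at the handle, up to 10 N as the cartridge passes the noses, and stays where it is left.
- insert_tray: Bystander: small black tray of brass inserts, 62 x 90 x 22 mm, near the cartridge; leave alone.
- oil: Bystander: white bottle with a red nozzle, 38 mm across, 105 mm tall, beyond the flywheel; leave alone.
- thread_lock: Bystander: red bottle, 33 mm across, 88 mm tall, at the right edge of the table; leave alone.
- plinth: Fixed floor plate under the press, origin on the table below base_mark, same axes at the start. The press stands on it on rubber feet, which give sideways about 1 mm per 6.5 N, in any direction, and spring back: the press must never be pushed more than 3 mm (about 20 N) out of its place.
Mind the look-alikes: they are no part of the job. There is more than one size of the part that bears cartridge_center; the job needs the largest.

How it is judged:
By the outcome, as a careful person would: the job done as asked, in the order asked, and still so for the second after the job is handed in, with the robot touching nothing.
It also fails if it takes over 72 s, if anything falls off the work surface, if the arm or the gripper's body presses on something with over 40 N, if the wrist force passes 120 N, or if a joint passes its speed limit or range.

## Robot

A 6-joint arm with a two-finger parallel gripper is mounted at the origin on a cart in front of the work surface, level with it; the furniture and walls round the work are solid. World frame = base frame: x ahead of the robot, y to its left, z up, the work surface at z = 0. Lengths are in mm, angles in rad, forces in N, time in s.
With the tool pointing down it reaches from about 375 to 925 mm from the base axis. Payload 5.7 kg.
Tool frame: the origin (TCP) lies midway between the tips of the shut fingers; the grasp point (between the pads) lies 19 mm behind it (arm.tcp_to_grasp is the distance from the TCP to the grasp point, in mm); x points along the fingers, y is the direction in which the jaws open and shut, and the axes are right-handed (so a half turn about x gives the same grasp; the last joint's range is limited). The gripper opens to 88 mm and grips with 3 to 60 N. Pads are 20 mm wide; open, the fingers measure 115 mm over their backs; the gripper's body (75 mm by 178 mm) begins 61 mm behind the grasp point.
Start: joints at [1.103, 0.359, 1.51, -0, 1.272, -0.115], TCP at [207.307, 563.015, 222.623] pointing down, gripper open.
Joint ranges: [-2.97, 2.97], [-1.01, 2.36], [0.21, 2.38], [-0.96, 4.11], [0.2, 2.71], [-2.98, 2.98]. Speed limits (rad/s): [2.39, 2.39, 3.14, 3.14, 3.14, 3.14].

## Interface

Orientations are given as a unit quaternion [x, y, z, w].
In Python, from plant import readout, get_image, calibration, arm gives the robot as it stands.
- The arm moves only by the tool drive_tool, never from a script. Its argument "rows" is a list of rows, each a list of 3 entries, a list of its own where there are three numbers: the opening in per cent of the stroke, from 0 (shut) to 100 (fully open), then the shift along the world's x, y, z in mm, then the turn, a rotation vector about the world's x, y, z in rad. In form: [[claw, [dx, dy, dz], [ax, ay, az]], ...]. A call has 1 to 12 rows; each row shifts and turns the pose as measured when the row begins; what a row does not reach is not made up. A row lasts 1/10 s, in which the tool goes at most 50 mm and 8.59 degrees, less where a joint would pass 70% of its speed; a pose out of reach is approached as far as the arm can. A call with a gripper value outside its range is refused whole. The fingers move at their own pace and stop on an object; the grip force is fixed at half the most. Time passes only in rows, so rows that do not move let the fingers close. It gives the time, the measured TCP pose, the force and the opening at its end, in the units of the state.
- readout.get_state(): the state, without advancing time (a new reading comes with each control period).
- get_image(name): name is "scene" or "top" or "wrist"; returns the picture (384x512x3 uint8, red, green, blue); there is no depth.
- calibration(name): a dict with "camera_matrix" (3x3 intrinsics, pixels), "world_from_camera" (4x4, takes a point from camera to world coordinates); the wrist camera has in their place "mount" (4x4, takes a point from camera to tool coordinates, whose origin is the TCP and whose axes are the tool frame's). Camera axes: x right, y down, z forward; pixel columns grow to the right and rows downward; lengths in mm; the calibration is good to about 2 mm. A picture is of the moment at which its call begins: read the wrist's pose just before it. calibration takes no time and is no camera call.
- arm.job_done(): hands the job in, once; it reports no verdict.
The state is a dict: "t": time; "qpos": joint angles; "joint_velocities": joint speeds; "joint_efforts": joint torques, N m; "ee_pos": TCP position; "ee_rot": TCP orientation; "ft_force": force on the tool from outside, world axes, zero at the start; "torque": the same for the moment, N m; "gripper_width": finger opening in mm.
Only numpy, scipy, OpenCV 4.12 (cv2) and the standard library are available. Lean on these libraries where they do the work, as an engineer would, in place of code of your own. Each camera call takes 0.05 s, during which the arm holds its last target.

## Working session

There is one attempt and no reset: what is moved stays moved. The work goes in short steps, Python scripts to look and compute and a tool call to move; the robot and the scene stay as the last step left them, time stands still between calls to the robot, and variables do not carry over. Pictures are saved under pics/ and viewed, and the job is handed in when it is done.

Besides the shell and the picture viewer there is one more tool, called after ">>>" as name(argument=value, ...) on one line, values as JSON. drive_tool: Moves the arm, as the interface text tells. Its arguments: {"type":"object","properties":{"rows":{"type":"array","items":{"type":"array"}}},"required":["rows"]}

```bash
mkdir -p pics; ls
cat > h.py <<'E'
import numpy as np, cv2
from plant import readout, get_image, calibration, arm
from scipy.spatial.transform import Rotation as R
def snap(name,fn):
    s=readout.get_state(); im=get_image(name); cv2.imwrite('pics/'+fn,im[:,:,::-1]); np.save('pics/'+fn+'.npy',im)
    return im,s
def campose(name,s=None):
    c=calibration(name); K=np.array(c['camera_matrix'])
    if name!='wrist': return K,np.array(c['world_from_camera'])
    T=np.eye(4);T[:3,:3]=R.from_quat(s['ee_rot']).as_matrix();T[:3,3]=s['ee_pos']
    return K,T@np.array(c['mount'])
def onplane(K,T,px,z):
    px=np.atleast_2d(np.array(px,float)); d=np.c_[px,np.ones(len(px))]@np.linalg.inv(K).T@T[:3,:3].T
    o=T[:3,3]; return o+d*((z-o[2])/d[:,2])[:,None]
def proj(K,T,P):
    P=np.atleast_2d(np.array(P,float)); Ti=np.linalg.inv(T); c=P@Ti[:3,:3].T+Ti[:3,3]; u=c@K.T; return u[:,:2]/u[:,2:]
E
python3 - <<'E'
from h import *
for n in ['scene','top','wrist']:
    im,s=snap(n,n+'0.png'); K,T=campose(n,s); print(n,K.tolist(),T.round(3).tolist())
s=readout.get_state(); print(s)
E
```

```text
pics
scene [[381.34273452945615, 0.0, 246.74111474348564], [0.0, 381.34273452945615, 184.43417593672757], [0.0, 0.0, 1.0]] [[0.861, -0.229, 0.454, 52.608], [-0.508, -0.395, 0.765, -932.091], [0.004, -0.89, -0.457, 609.084], [0.0, 0.0, 0.0, 1.0]]
top [[446.78374165906575, 0.0, 250.5061621269339], [0.0, 446.78374165906575, 188.27259023480576], [0.0, 0.0, 1.0]] [[-0.006, -0.98, 0.201, 304.39], [-1.0, 0.005, -0.005, -69.977], [0.003, -0.201, -0.98, 1355.814], [0.0, 0.0, 0.0, 1.0]]
wrist [[329.79782692756106, 0.0, 259.1792345244745], [0.0, 329.79782692756106, 191.6813532535003], [0.0, 0.0, 1.0]] [[0.345, 0.905, 0.249, 139.536], [0.939, -0.332, -0.093, 588.207], [-0.002, 0.266, -0.964, 384.458], [0.0, 0.0, 0.0, 1.0]]
{'t': 0.15, 'qpos': array([ 1.10290396e+00,  3.59359128e-01,  1.51120087e+00, -2.34737921e-05,
        1.27248822e+00, -1.15095096e-01]), 'joint_velocities': array([ 0.00269094, -0.00279929, -0.00407376,  0.00047226,  0.00014599,
       -0.00188365]), 'joint_efforts': array([ 5.95605816e-04, -5.15758824e+01, -2.71006376e+01,  6.73516304e-02,
        3.06765991e-02, -7.28310033e-05]), 'ee_pos': array([207.08049122, 562.5534807 , 221.98455113]), 'ee_rot': array([ 0.12358917,  0.69627448, -0.12457955,  0.69599389]), 'ft_force': array([ 0.2785164 ,  0.49071883, -0.33632947]), 'torque': array([ 0.04413262, -0.01891077,  0.01064822]), 'gripper_width': 88.0651866638025}
```

```bash
ls pics
```

```text
scene0.png
scene0.png.npy
top0.png
top0.png.npy
wrist0.png
wrist0.png.npy
```

View pics/scene0.png

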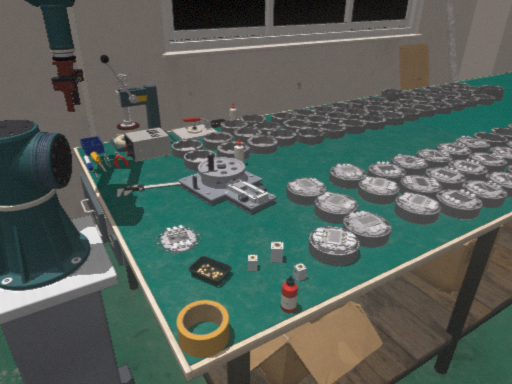

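View pics/top0.png

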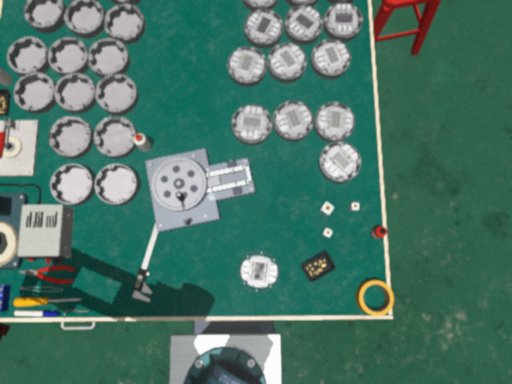

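View pics/wrist0.png

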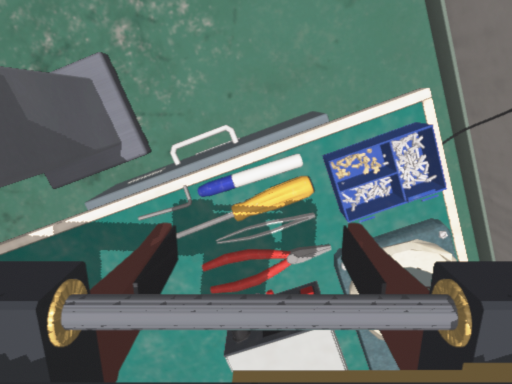

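The top view shows the press at about (190,185) with its channel to the right, and three cartridges at (327,208), (355,206) and (328,232). I'll zoom in on both areas.

Run:
```python
from h import *
t=cv2.imread('pics/top0.png'); s=cv2.imread('pics/scene0.png')
a=cv2.resize(t[140:240,135:265],None,fx=6,fy=6,interpolation=cv2.INTER_CUBIC); cv2.imwrite('pics/t_press.png',a)
b=cv2.resize(t[190:250,300:380],None,fx=5,fy=5,interpolation=cv2.INTER_CUBIC)
c=cv2.resize(s[230:290,235:315],None,fx=5,fy=5,interpolation=cv2.INTER_CUBIC); cv2.imwrite('pics/carts.png',np.hstack([b,c]))
K,T=campose('top')
for z,p in [(44,(327,208)),(30,(355,206)),(30,(328,232)),(70,(179,184))]: print(onplane(K,T,p,z).round(1))
```

```text
[[ 512.2 -303.    44. ]]
[[ 520.1 -390.    30. ]]
[[ 442.3 -305.6   30. ]]
[[582.  134.4  70. ]]
```

View pics/t_press.png

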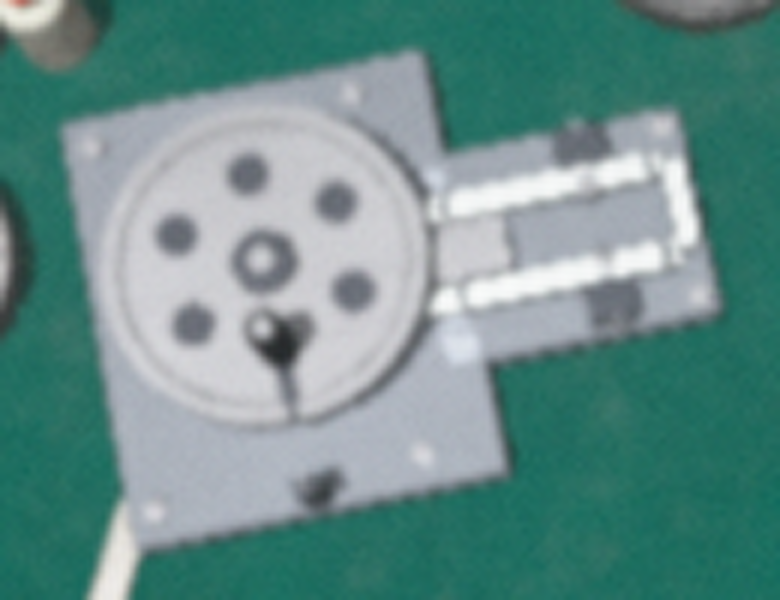

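View pics/carts.png

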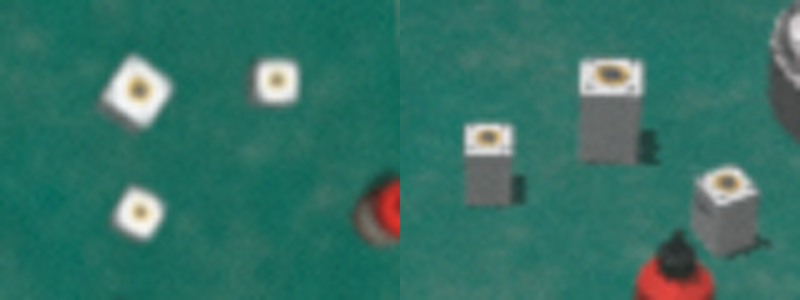

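Run:
```python
from h import *
s=readout.get_state(); M=R.from_quat(s['ee_rot']).as_matrix(); print(M.round(3)); print(np.array(calibration('wrist')['mount']).round(3))
im=np.load('pics/top0.png.npy'); hsv=cv2.cvtColor(im,cv2.COLOR_RGB2HSV)
K,T=campose('top')
m=((hsv[:,:,1]<70)&(hsv[:,:,2]>190)).astype('uint8')
for (x,y) in [(327,208),(355,206),(328,232)]:
    mm=np.zeros_like(m); mm[y-10:y+10,x-10:x+10]=m[y-10:y+10,x-10:x+10]
    p=np.argwhere(mm)[:,::-1]; w=onplane(K,T,p+0.0,44)[:,:2].astype(np.float32); print(len(p),w.mean(0),cv2.minAreaRect(w))
# press: axle px, corners of base plate
sc=lambda q:(np.array(q,float)/6+[135,140]-0.4)
for q,z in [((262,262),75),((262,330),125),((290,415),70),((63,128),24),((418,52),24),((508,472),24),((140,550),24),((680,108),24),((720,312),24)]: print(q,onplane(K,T,sc(q),z).round(1))
```

```text
[[-0.001  0.346  0.938]
 [-0.001  0.938 -0.346]
 [-1.    -0.001 -0.   ]]
[[ 0.00000e+00 -2.66000e-01  9.64000e-01 -1.62564e+02]
 [ 1.00000e+00  1.00000e-03  0.00000e+00  5.69000e-01]
 [-1.00000e-03  9.64000e-01  2.66000e-01 -7.22550e+01]
 [ 0.00000e+00  0.00000e+00  0.00000e+00  1.00000e+00]]
80 [ 513.1355  -303.61713] ((513.02685546875, -303.7989196777344), (29.122135162353516, 28.087688446044922), 43.908748626708984)
46 [ 517.9101 -386.8274] ((517.8556518554688, -386.6427917480469), (17.87215805053711, 18.78479766845703), 87.0326156616211)
51 [ 440.34027 -301.20166] ((440.25701904296875, -301.2717590332031), (20.7574462890625, 21.401294708251953), 61.60498809814453)
(262, 262) [[583.1 135.8  75. ]]
(262, 330) [[539.7 126.9 125. ]]
(290, 415) [[508.2 121.   70. ]]
(63, 128) [[665.1 247.9  24. ]]
(418, 52) [[704.7  66.4  24. ]]
(508, 472) [[486.1  18.2  24. ]]
(140, 550) [[448.1 200.7  24. ]]
(680, 108) [[674.1 -68.8  24. ]]
(720, 312) [[567.  -88.5  24. ]]
```

Largest cartridge is at (513,-304) and the press yaw is about 12°. I'll move over the press first for a closer wrist picture.

>>> drive_tool(rows=[[100, [33, -36, 2], [0, 0, 0.05]], [100, [33, -36, 2], [0, 0, 0.05]], [100, [33, -36, 2], [0, 0, 0.05]], [100, [33, -36, 2], [0, 0, 0.05]], [100, [33, -36, 2], [0, 0, 0.05]], [100, [33, -36, 2], [0, 0, 0.05]], [100, [33, -36, 2], [0, 0, 0.05]], [100, [33, -36, 2], [0, 0, 0.05]], [100, [33, -36, 2], [0, 0, 0.05]], [100, [33, -36, 2], [0, 0, 0.05]], [100, [33, -36, 2], [0, 0, 0.05]], [100, [33, -36, 2], [0, 0, 0.05]]])

```text
t: 1.35
ee_pos: [605.0, 120.6, 243.9]
ee_rot: [-0.1, 0.702, 0.099, 0.699]
ft_force: [0.6, 0.1, -0.3]
gripper_width: 87.9
```

>>> drive_tool(rows=[[100, [32, -33, 0], [0, 0, -0.03]], [100, [30, -33, 0], [0, 0, -0.03]], [100, [0, 0, 0], [0, 0, 0]]])

```text
t: 1.65
ee_pos: [672.8, 45.8, 242.9]
ee_rot: [-0.077, 0.704, 0.075, 0.702]
ft_force: [-1.2, 0.8, 0.9]
gripper_width: 87.9
```

Run:
```python
from h import *
im,s=snap('wrist','w1.png'); print(s['ee_pos'],s['ee_rot'],s['joint_velocities'].round(3))
import pickle; pickle.dump(s,open('pics/w1.pkl','wb'))
```

```text
[672.82383255  45.81244336 242.94723075] [-0.07726235  0.70391953  0.0752475   0.7020439 ] [ 0.031 -0.018  0.047  0.046  0.03   0.01 ]
```

View pics/w1.png

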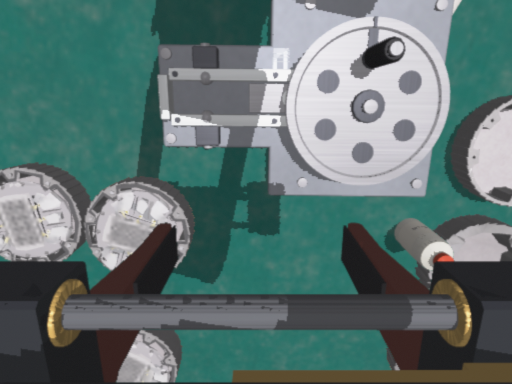

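Run:
```python
from h import *
t=cv2.imread('pics/w1.png')
cv2.imwrite('pics/w1a.png',cv2.resize(t[30:160,145:305],None,fx=5,fy=4.6,interpolation=cv2.INTER_CUBIC) if 0 else cv2.resize(t[35:155,150:310],None,fx=5,fy=5,interpolation=cv2.INTER_CUBIC))
cv2.imwrite('pics/w1b.png',cv2.resize(t[0:200,265:465],None,fx=3,fy=3,interpolation=cv2.INTER_CUBIC))
```

```text
(no output)
```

View pics/w1a.png

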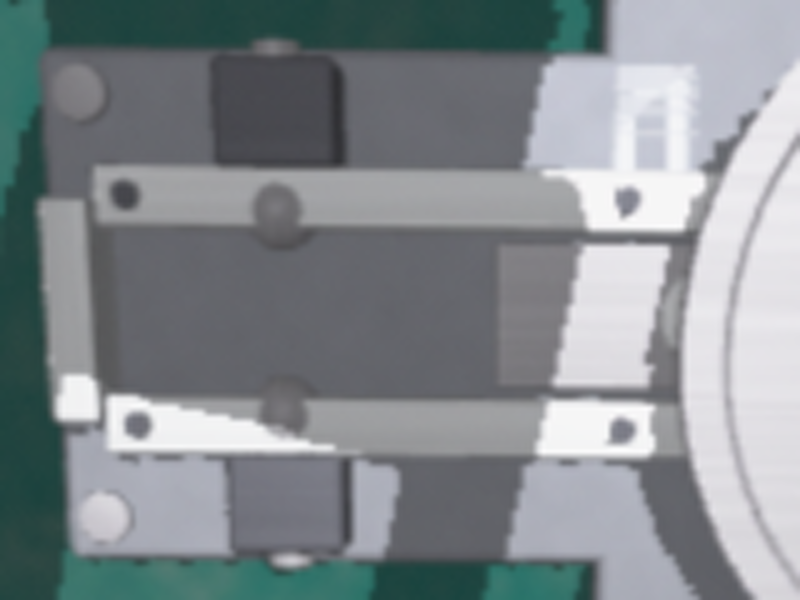

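View pics/w1b.png

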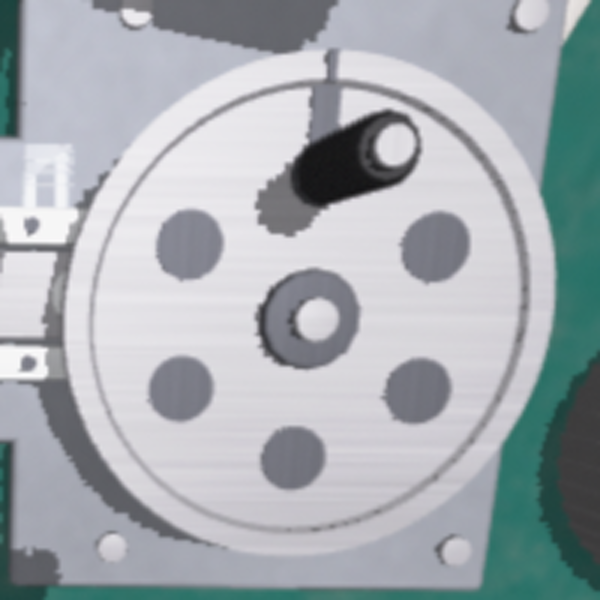

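```bash
cat > press.py <<'E'
from h import *
import pickle
s=pickle.load(open('pics/w1.pkl','rb')); K,T=campose('wrist',s)
a=lambda q:np.atleast_2d(np.array(q,float))/5+[150,35]-0.4
b=lambda q:np.atleast_2d(np.array(q,float))/3+[265,0]-0.33
P=lambda q,z:onplane(K,T,q,z)[:,:2]
E
python3 - <<'E'
from press import *
# wheel rim fit
rim=P(b([(65,310),(555,285),(110,170),(200,90),(520,420),(480,490),(420,535),(300,555),(120,480),(80,390),(420,75),(530,200)]),70)
from scipy.optimize import least_squares
f=lambda p:np.hypot(*(rim-p[:2]).T)-p[2]
r=least_squares(f,[585,135,80]); print('rim',r.x,r.fun.round(1))
print('axle top z?',[P(b((317,319)),z) for z in(80,90)])
print('handle top',P(b((397,146)),125),'bottom(77)',P(b((312,178)),77))
print('slot at rim',P(b((332,65)),70))
up=P(a([(100,166),(300,168),(530,170)]),40); lo=P(a([(110,454),(350,456),(640,457)]),40)
print(up,lo)
d=np.r_[np.diff(up[[0,2]],axis=0),np.diff(lo[[0,2]],axis=0)]; print('yaw',np.degrees(np.arctan2(-d[:,1],-d[:,0]))-0,np.linalg.norm(d,axis=1))
pl=P(b([(20,5),(10,585),(482,587),(555,60)]),24); print('plate',pl)
pa=P(a([(42,50),(550,52),(605,52),(70,555),(600,560),(606,5)]),24); print(pa)
print('ram front',P(a([(498,245),(498,385)]),40),'stop',P(a([(92,290)]),40))
E
```

```text
rim [586.04401647 136.40626773  80.21620118] [ 0.5 -0.6  2.3  1.3 -0.6  3.2  3.  -2.5 -0.9 -2.4 -0.2 -3. ]
axle top z? [array([[584.00473286, 134.86290895]]), array([[584.58182892, 131.6758208 ]])]
handle top [[539.96497871 127.76353322]] bottom(77) [[543.63774772 121.54251904]]
slot at rim [[509.91207638 119.71931437]]
[[589.75174543 -68.38604892]
 [581.17239556 -27.54750504]
 [571.24787017  19.40776595]] [[647.85947775 -57.68482068]
 [637.0171234   -6.4790637 ]
 [623.62087084  55.3221661 ]]
yaw [-78.09823997 -77.89417939] [ 89.72261325 115.57719985]
plate [[502.2714932   20.9107592 ]
 [706.05199075  63.73598064]
 [666.08810389 248.56331033]
 [478.95036904 207.48851144]]
[[568.68988388 -88.25789663]
 [545.73458089  18.03743003]
 [543.20853537  29.53148211]
 [674.5870744  -67.24005258]
 [649.32303047  52.72155059]
 [534.16477103  27.67195682]]
ram front [[587.24975212  15.97176544]
 [615.34995061  21.92363352]] stop [[614.7054296  -66.45082981]]
```

Run:
```python
from press import *
h=P(b([(190,244),(436,246),(418,390),(293,458),(181,389)]),70)
from scipy.optimize import least_squares
r=least_squares(lambda p:np.hypot(*(h-p[:2]).T)-p[2],[585,135,50]); print(r.x,r.fun)
c=np.radians(12);X=np.array([np.cos(c),np.sin(c)]);Y=np.array([-np.sin(c),np.cos(c)])
def uv(p): return np.array([p@X,p@Y]).round(1)
print('axle',uv(r.x[:2]))
print('hub edge', [uv(P(b(q),74)[0]) for q in [(258,318),(358,318),(308,270),(308,367)]])
for z in(34,38,44): print(z,'ram',uv(P(a((498,315)),z)[0]),'stop',uv(P(a((92,290)),z)[0]))
print('stop low',uv(P(a((112,300)),24)[0]))
print('noses',[uv(P(a(q),40)[0]) for q in [(278,212),(285,403)]])
print('plate end',uv(P(a((42,50)),24)[0]),uv(P(a((70,555)),24)[0]),'plate',[uv(p) for p in P(b([(20,5),(10,585),(482,587),(555,60)]),24)])
print('handle',uv(P(b((397,146)),125)[0]),uv(P(b((312,178)),77)[0]))
# top view check
K2,T2=campose('top'); sc=lambda q:(np.array(q,float)/6+[135,140]-0.4)
for q,z in [((262,262),80),((265,265),70),((262,330),125),((63,128),24),((418,52),24),((508,472),24),((140,550),24),((680,108),24),((720,312),24)]: print(q,uv(onplane(K2,T2,sc(q),z)[0,:2]))
```

```text
[584.14268599 134.49436325  45.78889686] [-0.0775899   0.11678342 -0.15512834  0.07731699  0.03861783]
axle [599.3  10.1]
hub edge [array([599.2,  -6.7]), array([598.9,  25.7]), array([584.2,   8.1]), array([614.6,  10.9])]
34 ram [ 591.9 -106.7] stop [ 587.3 -194.4]
38 ram [ 591.9 -106.5] stop [ 587.4 -193.3]
44 ram [ 592.  -106.4] stop [ 587.6 -191.7]
stop low [ 589.2 -192.8]
noses [array([ 571.5, -152.7]), array([ 610.6, -152.6])]
plate end [ 537.9 -204.6] [ 645.9 -206. ] plate [array([495.6, -84. ]), array([703.9, -84.5]), array([703.2, 104.6]), array([511.6, 103.4])]
handle [554.7  12.7] [557.    5.9]
(262, 262) [597.4  11. ]
(265, 265) [598.  11.]
(262, 330) [554.3  11.9]
(63, 128) [702.1 104.2]
(418, 52) [703.1 -81.6]
(508, 472) [479.2 -83.3]
(140, 550) [480.  103.2]
(680, 108) [ 645.1 -207.4]
(720, 312) [ 536.2 -204.5]
```

>>> drive_tool(rows=[[100, [-21, -40, -3], [0, 0, -0.12]], [100, [-21, -40, -3], [0, 0, -0.12]], [100, [-21, -40, -3], [0, 0, -0.12]], [100, [-21, -40, -3], [0, 0, -0.12]], [100, [-21, -40, -3], [0, 0, -0.12]], [100, [-21, -40, -3], [0, 0, -0.12]], [100, [-21, -40, -3], [0, 0, -0.12]], [100, [-21, -40, -3], [0, 0, -0.12]], [100, [0, 0, 0], [0, 0, 0]]])

```text
t: 2.6
ee_pos: [490.1, -267.2, 215.7]
ee_rot: [0.267, 0.659, -0.262, 0.653]
ft_force: [1.0, 0.0, 0.6]
gripper_width: 87.8
```

Run:
```python
from h import *
im,s=snap('wrist','w2.png'); print(s['ee_pos'],s['ee_rot'],s['joint_velocities'].round(3)); M=R.from_quat(s['ee_rot']).as_matrix(); print('yaw',np.degrees(np.arctan2(M[1,1],M[0,1])),s['qpos'])
import pickle; pickle.dump(s,open('pics/w2.pkl','wb'))
```

```text
[ 490.13072826 -267.20431001  215.73570931] [ 0.26717403  0.65880112 -0.2620176   0.65264531] [ 0.061 -0.02   0.024  0.063  0.011 -0.016]
yaw 46.04903631718967 [-0.62630006  0.31075915  1.60245502  0.00527404  1.23858624 -1.43177178]
```

View pics/w2.png

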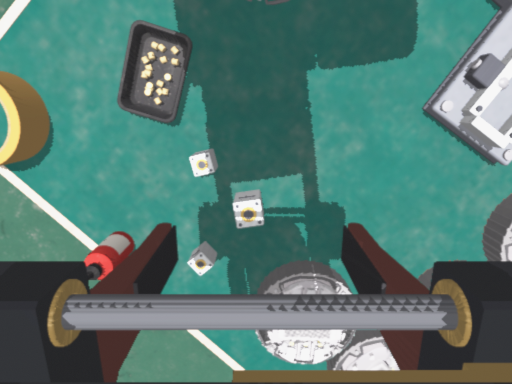

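Run:
```python
from h import *
import pickle
s=pickle.load(open('pics/w2.pkl','rb')); K,T=campose('wrist',s)
t=cv2.imread('pics/w2.png'); cv2.imwrite('pics/w2a.png',cv2.resize(t[180:240,220:280],None,fx=10,fy=10,interpolation=cv2.INTER_CUBIC))
g=cv2.cvtColor(t,cv2.COLOR_BGR2HSV); m=((g[:,:,1]<60)&(g[:,:,2]>205)).astype('uint8'); mm=m*0; mm[185:235,228:270]=m[185:235,228:270]
c=max(cv2.findContours(mm,0,1)[0],key=cv2.contourArea); print(cv2.minAreaRect(c))
w=onplane(K,T,c[:,0],44)[:,:2].astype(np.float32); print(cv2.minAreaRect(w))
```

```text
((247.0, 205.0), (12.0, 28.0), 90.0)
((505.44244384765625, -298.12713623046875), (29.81403160095215, 13.327872276306152), 46.022804260253906)
```

View pics/w2a.png

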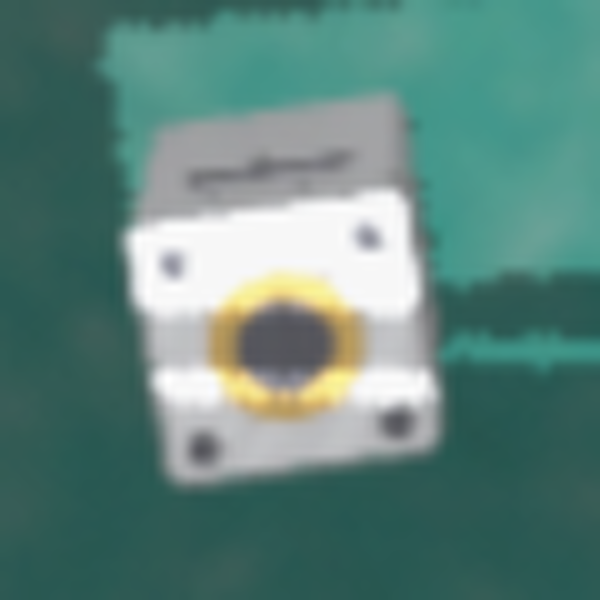

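Run:
```python
from h import *
import pickle
s=pickle.load(open('pics/w2.pkl','rb')); K,T=campose('wrist',s)
q=np.array([(127,232),(408,188),(440,445),(172,487)],float)/10+[220,180]-.45
w=onplane(K,T,q,44)[:,:2]; print(w,w.mean(0)); d=np.roll(w,-1,0)-w; print(np.linalg.norm(d,axis=1),np.degrees(np.arctan2(d[:,1],d[:,0])))
ring=np.array((286,345.))/10+[220,180]-.45; print(onplane(K,T,ring,44),onplane(K,T,ring,46))
```

```text
[[ 492.80033685 -307.59224841]
 [ 509.98474722 -282.7932844 ]
 [ 533.17227817 -300.29139216]
 [ 516.51375428 -324.50076374]] [ 513.11777913 -303.79442218]
[30.17105527 29.04901662 29.38707353 29.12428638] [  55.28002565  -37.03945898 -124.53194913  144.50977124]
[[ 513.5163069  -304.29410843   44.        ]] [[ 513.07330756 -303.77879155   46.        ]]
```

>>> drive_tool(rows=[[100, [12, -18, -20], [0, 0, 0.074]], [100, [11, -18, -40], [0, 0, 0.074]], [100, [0, 0, -40], [0, 0, 0]], [100, [0, 0, -30], [0, 0, 0]], [70, [0, 0, 0], [0, 0, 0]]])

```text
t: 3.15
ee_pos: [519.2, -291.8, 85.0]
ee_rot: [0.212, 0.677, -0.203, 0.675]
ft_force: [0.7, 0.2, 0.1]
gripper_width: 83.1
```

```bash
cat >> h.py <<'E'
def st():
    s=readout.get_state(); M=R.from_quat(s['ee_rot']).as_matrix()
    print('t',round(s['t'],2),'pos',s['ee_pos'].round(1),'yaw',np.degrees(np.arctan2(M[1,1],M[0,1])).round(2),'tilt',M[:,0].round(4),'F',s['ft_force'].round(1),'w',round(s['gripper_width'],1),'q',s['qpos'].round(2)); return s
E
python3 -c "
from h import *
st()"
```

```text
t 3.15 pos [ 519.2 -291.8   85. ] yaw 55.91 tilt [-2.000e-04  1.270e-02 -9.999e-01] F [0.7 0.2 0.1] w 83.1 q [-0.63  0.51  1.65  0.01  0.99 -1.62]
```

>>> drive_tool(rows=[[70, [-6, -12, 0], [-0.0127, 0, -0.025]], [70, [0, 0, 0], [0, 0, 0]], [70, [0, 0, 0], [0, 0, 0]]])

```text
t: 3.45
ee_pos: [515.1, -301.9, 88.2]
ee_rot: [0.214, 0.673, -0.215, 0.675]
ft_force: [0.3, -0.3, -0.2]
gripper_width: 62.2
```

```bash
python3 -c "
from h import *
st()"
```

```text
t 3.45 pos [ 515.1 -301.9   88.2] yaw 54.67 tilt [ 0.002  -0.0018 -1.    ] F [ 0.3 -0.3 -0.2] w 62.2 q [-0.65  0.5   1.66 -0.    0.98 -1.6 ]
```

>>> drive_tool(rows=[[70, [-2, -2, -30], [0, 0, 0]], [70, [0, 0, -25], [0, 0, 0]], [70, [0, 0, -8], [0, 0, 0]], [70, [0, 0, 0], [0, 0, 0]]])

```text
t: 3.85
ee_pos: [518.2, -307.2, 31.4]
ee_rot: [0.212, 0.668, -0.216, 0.679]
ft_force: [-0.4, 0.7, 0.1]
gripper_width: 61.3
```

```bash
python3 -c "
from h import *
st()"
```

```text
t 3.85 pos [ 518.2 -307.2   31.4] yaw 54.7 tilt [ 0.0137 -0.0102 -0.9999] F [-0.4  0.7  0.1] w 61.3 q [-0.65  0.58  1.7   0.    0.85 -1.6 ]
```

>>> drive_tool(rows=[[70, [-5, 3, -3], [0.0102, 0.0137, 0]], [70, [0, 0, 0], [0, 0, 0]], [70, [0, 0, -5], [0, 0, 0]], [70, [0, 0, 0], [0, 0, 0]]])

```text
t: 4.25
ee_pos: [515.0, -305.5, 27.0]
ee_rot: [0.214, 0.672, -0.215, 0.675]
ft_force: [-0.5, -0.3, -0.0]
gripper_width: 61.6
```

```bash
python3 -c "
from h import *
st()"
```

```text
t 4.25 pos [ 515.  -305.5   27. ] yaw 54.7 tilt [ 0.0036 -0.0025 -1.    ] F [-0.5 -0.3 -0. ] w 61.6 q [-0.65  0.58  1.7   0.    0.86 -1.61]
```

>>> drive_tool(rows=[[70, [-2, 2, -4], [0.0025, 0.0036, 0]], [70, [0, 0, 0], [0, 0, 0]], [0, [0, 0, 0], [0, 0, 0]], [0, [0, 0, 0], [0, 0, 0]], [0, [0, 0, 0], [0, 0, 0]], [0, [0, 0, 0], [0, 0, 0]], [0, [0, 0, 0], [0, 0, 0]], [0, [0, 0, 0], [0, 0, 0]]])

```text
t: 5.05
ee_pos: [513.1, -303.6, 23.1]
ee_rot: [0.214, 0.674, -0.215, 0.674]
ft_force: [0.3, -0.5, 0.1]
gripper_width: 30.0
```

```bash
python3 -c "
from h import *
st()"
```

```text
t 5.05 pos [ 513.1 -303.6   23.1] yaw 54.7 tilt [ 3.e-04 -4.e-04 -1.e+00] F [ 0.3 -0.5  0.1] w 30.0 q [-0.65  0.59  1.7  -0.    0.85 -1.6 ]
```

>>> drive_tool(rows=[[0, [0, 0, 20], [0, 0, 0]], [0, [0, 5, 35], [0, 0, 0]], [0, [9, 30, 25], [0, 0, -0.075]], [0, [9, 30, 10], [0, 0, -0.075]], [0, [9, 30, 0], [0, 0, -0.075]], [0, [9, 30, 0], [0, 0, -0.075]], [0, [9, 30, 0], [0, 0, -0.075]], [0, [9, 30, 0], [0, 0, -0.075]], [0, [9, 30, 0], [0, 0, -0.075]], [0, [9, 30, 0], [0, 0, -0.075]], [0, [9, 20, 0], [0, 0, -0.075]], [0, [0, 0, 0], [0, 0, 0]]])

```text
t: 6.25
ee_pos: [594.4, -28.1, 115.4]
ee_rot: [0.435, 0.558, -0.433, 0.558]
ft_force: [-0.6, 0.2, -0.7]
gripper_width: 30.0
```

```bash
python3 -c "
from h import *
st()"
```

```text
t 6.25 pos [594.4 -28.1 115.4] yaw 14.21 tilt [ 0.0014  0.0025 -1.    ] F [-0.6  0.2 -0.7] w 30.0 q [-0.16  0.46  1.64  0.    1.04 -0.41]
```

>>> drive_tool(rows=[[0, [6, 14, 0], [0, 0, -0.02]], [0, [5, 12, 0], [0, 0, -0.018]], [0, [0, 0, 0], [0, 0, 0]], [0, [0, 0, 0], [0, 0, 0]]])

```text
t: 6.65
ee_pos: [603.6, -3.0, 114.4]
ee_rot: [0.443, 0.552, -0.443, 0.55]
ft_force: [0.0, 0.0, -1.8]
gripper_width: 30.1
```

```bash
python3 -c "
from h import *
import pickle
s=st()
im,s=snap('wrist','w3.png');pickle.dump(s,open('pics/w3.pkl','wb'))
snap('scene','s3.png')
t=cv2.imread('pics/s3.png');cv2.imwrite('pics/s3a.png',cv2.resize(t[130:230,160:300],None,fx=5,fy=5))"
```

```text
t 6.65 pos [603.6  -3.  114.4] yaw 12.34 tilt [-0.0018  0.0011 -1.    ] F [ 0.   0.  -1.8] w 30.1 q [-0.12  0.48  1.62  0.    1.05 -0.34]
```

View pics/w3.png

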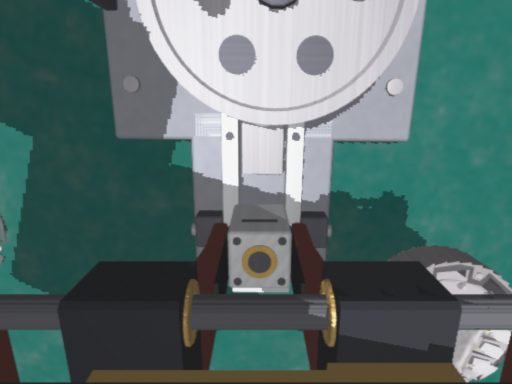

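View pics/s3a.png

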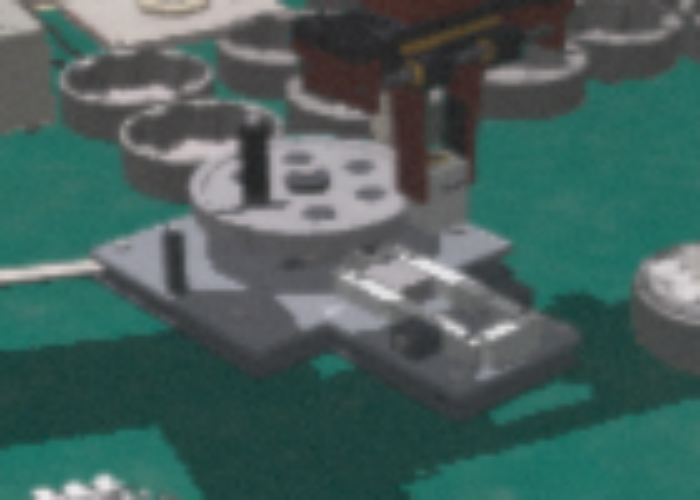

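```bash
python3 -c "
import cv2
t=cv2.imread('pics/w3.png');cv2.imwrite('pics/w3a.png',cv2.resize(t[110:300,190:340],None,fx=4,fy=4,interpolation=cv2.INTER_CUBIC)[:600])
cv2.imwrite('pics/w3b.png',cv2.resize(t[190:300,200:320],None,fx=5,fy=5,interpolation=cv2.INTER_CUBIC))"
```

```text
(no output)
```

View pics/w3a.png

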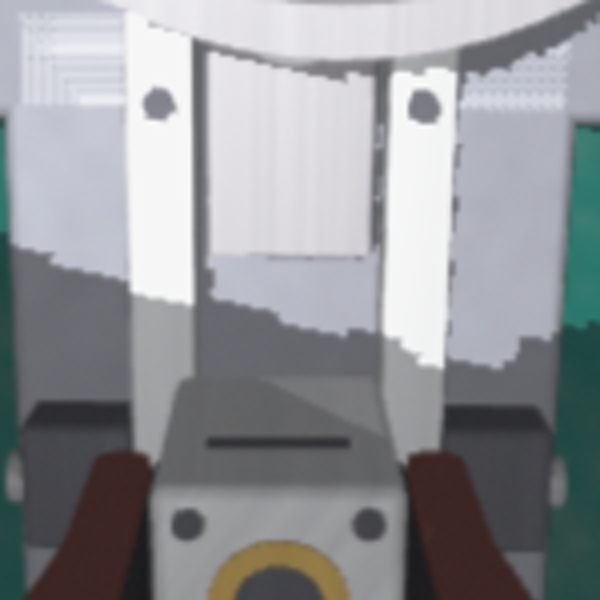

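View pics/w3b.png

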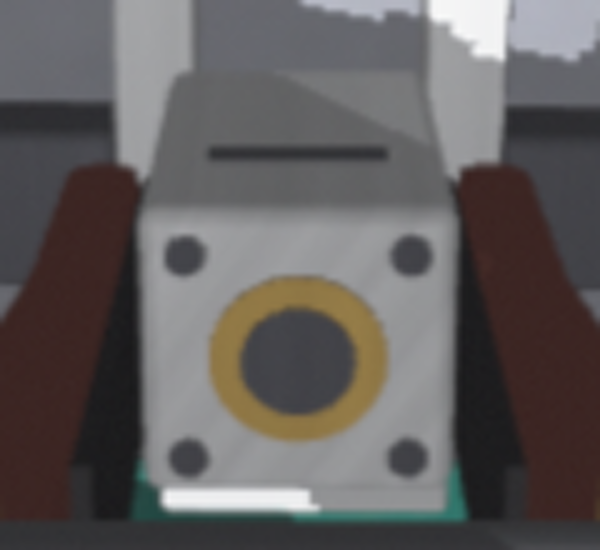

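Run:
```python
from h import *
import pickle
s=pickle.load(open('pics/w3.pkl','rb')); K,T=campose('wrist',s)
a=lambda q:np.atleast_2d(np.array(q,float))/4+[190,110]-0.4
b=lambda q:np.atleast_2d(np.array(q,float))/5+[200,190]-0.4
c=np.radians(12);X=np.array([np.cos(c),np.sin(c)]);Y=np.array([-np.sin(c),np.cos(c)])
uv=lambda q,z:[tuple(np.round([p[:2]@X,p[:2]@Y],1)) for p in onplane(K,T,q,z)]
print('L',uv(a([(126,100),(133,400)]),40),'R',uv(a([(459,100),(444,350)]),40))
print('Li',uv(a([(195,100),(193,380)]),40),'Ri',uv(a([(391,100),(383,350)]),40))
print('ram',uv(a([(208,256),(372,256)]),40),'ramz36',uv(a([(290,256)]),36))
zt=s['ee_pos'][2]-23.1
print('cart holes',uv(b([(185,256),(411,256),(189,458),(407,458)]),zt+44),'ring',uv(b((298,358)),zt+44))
print('cart bottom back',uv(b([(178,74),(428,74)]),zt)); 
p=s['ee_pos'][:2];print('tcp',p@X,p@Y)
h=np.array([(237,55),(315,55)]);print('holes',uv(h,70))
```

```text
L [(np.float64(563.0), np.float64(-78.9)), (np.float64(562.9), np.float64(-135.1))] R [(np.float64(622.2), np.float64(-78.5)), (np.float64(621.4), np.float64(-124.8))]
Li [(np.float64(575.3), np.float64(-78.8)), (np.float64(574.3), np.float64(-131.0))] Ri [(np.float64(610.1), np.float64(-78.6)), (np.float64(610.0), np.float64(-124.9))]
ram [(np.float64(577.4), np.float64(-107.2)), (np.float64(607.5), np.float64(-106.9))] ramz36 [(np.float64(592.4), np.float64(-107.9))]
cart holes [(np.float64(580.0), np.float64(-118.4)), (np.float64(601.0), np.float64(-118.2)), (np.float64(580.2), np.float64(-139.4)), (np.float64(601.2), np.float64(-139.3))] ring [(np.float64(590.6), np.float64(-128.8))]
cart bottom back [(np.float64(576.3), np.float64(-114.6)), (np.float64(605.8), np.float64(-114.4))]
tcp 589.8158598211073 -128.46967186738576
holes [(np.float64(576.9), np.float64(-29.8)), (np.float64(622.4), np.float64(-29.5))]
```

>>> drive_tool(rows=[[0, [1.4, 0.8, -15], [0.001, -0.002, -0.006]], [0, [0, 0, -15], [0, 0, 0]], [0, [0, 0, -12], [0, 0, 0]], [0, [0, 0, 0], [0, 0, 0]], [0, [0, 0, 0], [0, 0, 0]]])

```text
t: 7.25
ee_pos: [604.5, -6.3, 71.8]
ee_rot: [0.446, 0.549, -0.445, 0.549]
ft_force: [-0.5, 0.2, -0.1]
gripper_width: 30.1
```

```bash
cat >> h.py <<'E'
def stp():
    s=st(); c=np.radians(12);X=np.array([np.cos(c),np.sin(c)]);Y=np.array([-np.sin(c),np.cos(c)]);p=s['ee_pos'][:2];f=s['ft_force'][:2]
    print('uv',(p@X).round(1),(p@Y).round(1),'Fuv',(f@X).round(1),(f@Y).round(1)); return s
E
python3 -c "
from h import *
stp()"
```

```text
t 7.25 pos [604.5  -6.3  71.8] yaw 11.83 tilt [ 0.0012  0.0013 -1.    ] F [-0.5  0.2 -0.1] w 30.1 q [-0.13  0.53  1.65  0.    0.96 -0.33]
uv 590.0 -131.9 Fuv -0.4 0.3
```

>>> drive_tool(rows=[[0, [0.6, 4.1, 0], [0, 0, 0.003]], [0, [0, 0, 0], [0, 0, 0]], [0, [0, 0, 0], [0, 0, 0]]])

```text
t: 7.55
ee_pos: [606.0, -2.2, 73.2]
ee_rot: [0.446, 0.549, -0.444, 0.55]
ft_force: [0.6, -0.7, -1.4]
gripper_width: 30.0
```

```bash
python3 -c "
from h import *
stp()"
```

```text
t 7.55 pos [606.   -2.2  73.2] yaw 12.01 tilt [ 0.003   0.0011 -1.    ] F [ 0.6 -0.7 -1.4] w 30.0 q [-0.12  0.53  1.65  0.    0.96 -0.33]
uv 592.3 -128.2 Fuv 0.5 -0.8
```

>>> drive_tool(rows=[[0, [-0.7, -0.2, 0], [0.001, 0.003, 0]], [0, [0, 0, -3], [0, 0, 0]], [0, [0, 0, 0], [0, 0, 0]]])

```text
t: 7.85
ee_pos: [606.0, -2.3, 71.0]
ee_rot: [0.446, 0.55, -0.444, 0.55]
ft_force: [0.2, 0.3, -1.4]
gripper_width: 29.8
```

```bash
python3 -c "
from h import *
import pickle
s=stp()
im,s=snap('wrist','w4.png');pickle.dump(s,open('pics/w4.pkl','wb'))
t=cv2.imread('pics/w4.png');cv2.imwrite('pics/w4a.png',cv2.resize(t[110:260,185:335],None,fx=4,fy=4,interpolation=cv2.INTER_CUBIC))"
```

```text
t 7.85 pos [606.   -2.3  71. ] yaw 12.04 tilt [ 0.0016  0.002  -1.    ] F [ 0.2  0.3 -1.4] w 29.8 q [-0.12  0.53  1.65  0.    0.96 -0.33]
uv 592.3 -128.2 Fuv 0.2 0.3
```

View pics/w4a.png

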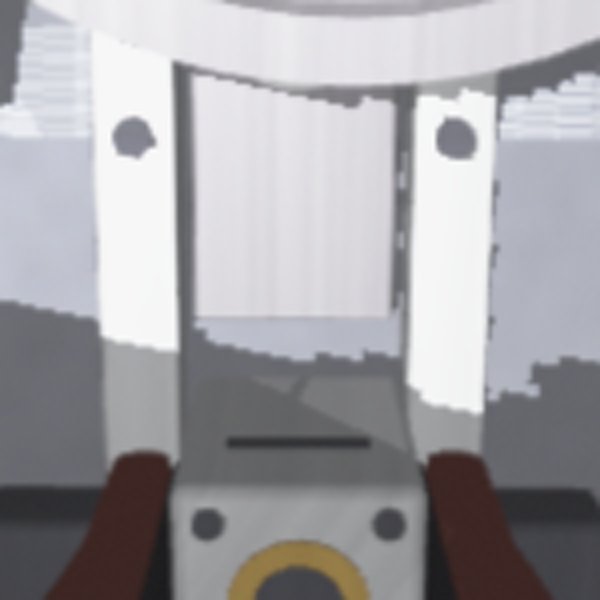

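```bash
cat > m.py <<'E'
from h import *
import pickle,sys
c=np.radians(12);X=np.array([np.cos(c),np.sin(c)]);Y=np.array([-np.sin(c),np.cos(c)])
def load(n):
    s=pickle.load(open('pics/%s.pkl'%n,'rb')); return (s,)+campose('wrist',s)
def UV(K,T,q,z): return [[round(float(p[:2]@X),1),round(float(p[:2]@Y),1)] for p in onplane(K,T,q,z)]
E
python3 - <<'E'
from m import *
s,K,T=load('w4'); a=lambda q:np.atleast_2d(np.array(q,float))/4+[185,110]-0.4
print('Lo,Ro',UV(K,T,a([(94,140),(104,400),(497,140),(485,400)]),40))
print('Li,Ri',UV(K,T,a([(178,140),(180,350),(413,140),(407,370)]),40))
print('ram',UV(K,T,a([(194,315),(394,315)]),40))
print('cart bot',UV(K,T,a([(193,378),(405,378)]),s['ee_pos'][2]-23.1),'holes',UV(K,T,a([(207,525),(389,525)]),s['ee_pos'][2]+20.9))
E
```

```text
Lo,Ro [[563.1, -80.1], [563.0, -120.2], [622.1, -80.0], [621.9, -120.1]]
Li,Ri [[575.4, -80.1], [574.9, -112.1], [609.8, -80.0], [609.7, -115.3]]
ram [[577.2, -106.6], [607.5, -106.5]]
cart bot [[577.5, -114.1], [608.8, -114.1]] holes [[582.3, -118.1], [603.5, -118.1]]
```

>>> drive_tool(rows=[[0, [-0.6, 0.2, -5], [0, 0, 0]], [0, [0, 0.3, -5], [0, 0, 0]], [0, [0, 0.3, -3], [0, 0, 0]], [0, [0, 0, 0], [0, 0, 0]]])

```text
t: 8.3
ee_pos: [605.2, -1.5, 56.7]
ee_rot: [0.446, 0.55, -0.444, 0.55]
ft_force: [0.3, 0.5, -1.1]
gripper_width: 29.8
```

```bash
python3 -c "
from h import *
stp()"
```

```text
t 8.3 pos [605.2  -1.5  56.7] yaw 12.04 tilt [ 0.0014  0.0019 -1.    ] F [ 0.3  0.5 -1.1] w 29.8 q [-0.12  0.55  1.66  0.    0.93 -0.33]
uv 591.7 -127.3 Fuv 0.4 0.4
```

>>> drive_tool(rows=[[0, [0, -0.2, -4], [0, 0, 0]], [0, [0, 0, -3], [0, 0, 0]], [0, [0, 0, -1], [0, 0, 0]], [0, [0, 0, 0], [0, 0, 0]]])

```text
t: 8.7
ee_pos: [605.0, -1.6, 47.6]
ee_rot: [0.446, 0.55, -0.444, 0.549]
ft_force: [0.3, -0.1, -0.6]
gripper_width: 30.0
```

```bash
python3 -c "
from h import *
stp()"
```

```text
t 8.7 pos [605.   -1.6  47.6] yaw 12.04 tilt [ 8.e-04  2.e-03 -1.e+00] F [ 0.3 -0.1 -0.6] w 30.0 q [-0.12  0.56  1.67  0.    0.91 -0.33]
uv 591.5 -127.4 Fuv 0.2 -0.2
```

>>> drive_tool(rows=[[0, [0, 0, -0.7], [0, 0, 0]], [0, [0, 0, 0], [0, 0, 0]], [48, [0, 0, 0], [0, 0, 0]], [48, [0, 0, 0], [0, 0, 0]], [48, [0, 0, 0], [0, 0, 0]]])

```text
t: 9.2
ee_pos: [606.0, -1.8, 47.8]
ee_rot: [0.446, 0.549, -0.444, 0.55]
ft_force: [0.3, 0.0, 1.0]
gripper_width: 42.1
```

```bash
python3 -c "
from h import *
stp()"
```

```text
t 9.2 pos [606.   -1.8  47.8] yaw 12.04 tilt [ 0.0028  0.0018 -1.    ] F [0.3 0.  1. ] w 42.1 q [-0.12  0.56  1.66  0.    0.91 -0.33]
uv 592.4 -127.7 Fuv 0.3 -0.0
```

>>> drive_tool(rows=[[48, [0, 0, 5], [0, 0, 0]], [48, [0, 0, 15], [0, 0, 0]], [48, [0, 0, 30], [0, 0, 0]], [60, [-10, 0, 40], [0, 0, 0]], [60, [-15, 5, 20], [0, 0, 0]], [60, [-20, 15, 0], [0, 0, 0]], [60, [-20, 15, 0], [0, 0, 0]], [60, [0, 0, 0], [0, 0, 0]]])

```text
t: 10.0
ee_pos: [539.9, 33.6, 164.9]
ee_rot: [0.447, 0.548, -0.443, 0.551]
ft_force: [0.3, -0.0, 0.1]
gripper_width: 52.9
```

```bash
python3 -c "
from h import *
import pickle
s=stp()
im,s=snap('wrist','w5.png');pickle.dump(s,open('pics/w5.pkl','wb'))
im,s=snap('scene','s5.png');pickle.dump(s,open('pics/w5.pkl','wb'))
t=cv2.imread('pics/s5.png');cv2.imwrite('pics/s5a.png',cv2.resize(t[130:230,160:300],None,fx=5,fy=5,interpolation=cv2.INTER_CUBIC))"
```

```text
t 10.0 pos [539.9  33.6 164.9] yaw 11.97 tilt [ 0.0062  0.0017 -1.    ] F [ 0.3 -0.   0.1] w 52.9 q [-0.07  0.33  1.71  0.    1.09 -0.28]
uv 535.0 -79.4 Fuv 0.3 -0.1
```

View pics/w5.png

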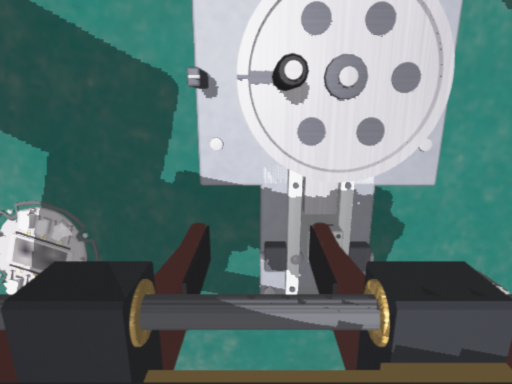

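View pics/s5a.png

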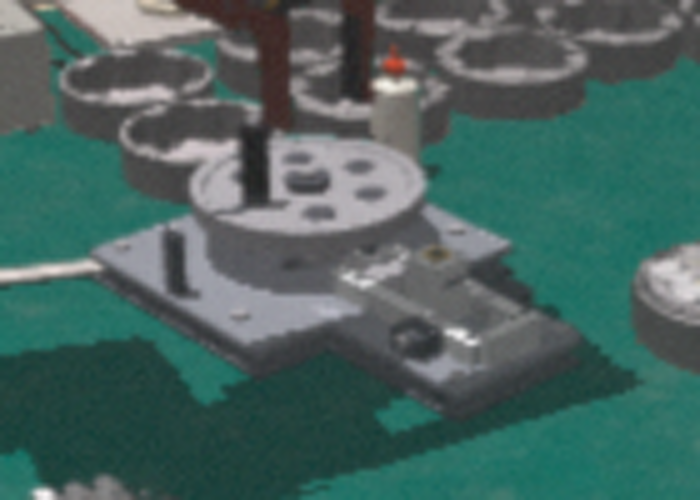

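```bash
python3 -c "
import cv2
t=cv2.imread('pics/w5.png');cv2.imwrite('pics/w5a.png',cv2.resize(t[0:150,225:425],None,fx=4,fy=4,interpolation=cv2.INTER_CUBIC))"
```

```text
(no output)
```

View pics/w5a.png

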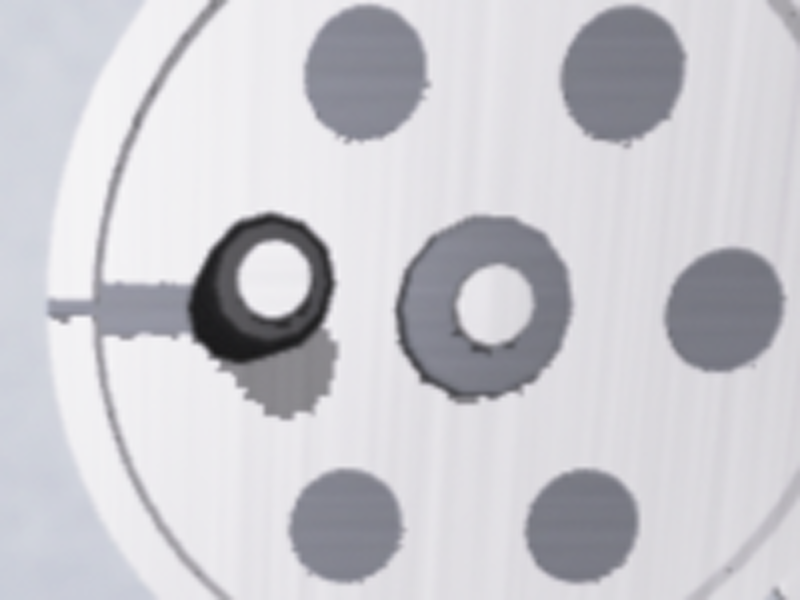

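Run:
```python
from m import *
from scipy.optimize import least_squares
s,K,T=load('w5'); a=lambda q:np.atleast_2d(np.array(q,float))/4+[225,0]-0.4
h=np.array(UV(K,T,a([(366,73),(623,75),(725,310),(582,525),(346,526)]),70))
r=least_squares(lambda p:np.hypot(*(h-p[:2]).T)-p[2],[599,10,46]); print('axle',r.x,r.fun.round(2))
print('handle top',UV(K,T,a([(273,276)]),125),'cap',UV(K,T,a([(273,279)]),[127][0]),'bottom',UV(K,T,a([(243,309)]),77))
print('line',UV(K,T,a([(52,306),(95,308)]),70),'ptr',UV(K,T,np.array([(195,77.)]),60))
print('slot edges',UV(K,T,a([(150,284),(150,337)]),70))
```

```text
axle [601.17443152   9.17521154  45.63435789] [ 0.02 -0.11  0.19 -0.17  0.08]
handle top [[557.2, 10.2]] cap [[557.0, 9.6]] bottom [[556.9, 8.8]]
line [[522.2, 9.7], [530.2, 9.4]] ptr [[489.0, 9.7]]
slot edges [[540.3, 13.6], [540.3, 4.3]]
```

>>> drive_tool(rows=[[42, [1, 25, 0], [-0.002, 0.006, 0]], [42, [1, 30, 0], [0, 0, 0]], [42, [0, 25, 0], [0, 0, 0]], [42, [0, 8, 0], [0, 0, 0]], [42, [0, 0, 0], [0, 0, 0]], [42, [0, 0, 0], [0, 0, 0]]])

```text
t: 10.7
ee_pos: [552.1, 118.4, 164.6]
ee_rot: [0.447, 0.546, -0.446, 0.552]
ft_force: [0.5, 0.4, -0.1]
gripper_width: 36.9
```

```bash
python3 -c "
from h import *
stp()"
```

```text
t 10.7 pos [552.1 118.4 164.6] yaw 11.77 tilt [ 0.0074 -0.0038 -1.    ] F [ 0.5  0.4 -0.1] w 36.9 q [ 0.09  0.36  1.66 -0.01  1.11 -0.11]
uv 564.7 1.0 Fuv 0.6 0.3
```

>>> drive_tool(rows=[[42, [-10, 6.5, 0], [0.0038, 0.0074, 0.004]], [42, [0, 0, 0], [0, 0, 0]], [42, [0, 0, 0], [0, 0, 0]]])

```text
t: 11.0
ee_pos: [541.4, 122.8, 164.3]
ee_rot: [0.445, 0.549, -0.446, 0.549]
ft_force: [0.4, -0.3, 0.3]
gripper_width: 37.1
```

```bash
python3 -c "
from h import *
stp()"
```

```text
t 11.0 pos [541.4 122.8 164.3] yaw 11.87 tilt [-1.4e-03 -6.0e-04 -1.0e+00] F [ 0.4 -0.3  0.3] w 37.1 q [ 0.1   0.36  1.68 -0.    1.11 -0.11]
uv 555.1 7.5 Fuv 0.3 -0.4
```

Down in gentle steps to TCP z ≈ 88.

>>> drive_tool(rows=[[42, [0.5, 2.5, -12], [0, 0, 0]], [42, [0, 0, -12], [0, 0, 0]], [42, [0, 0, 0], [0, 0, 0]], [42, [0, 0, 0], [0, 0, 0]]])

```text
t: 11.4
ee_pos: [541.6, 124.5, 137.7]
ee_rot: [0.445, 0.549, -0.447, 0.548]
ft_force: [-0.6, 0.1, -0.5]
gripper_width: 36.8
```

```bash
python3 -c "
from h import *
import pickle
s=stp()
im,s=snap('wrist','w6.png');pickle.dump(s,open('pics/w6.pkl','wb'))"
```

```text
t 11.4 pos [541.6 124.5 137.7] yaw 11.81 tilt [-2.e-03 -8.e-04 -1.e+00] F [-0.6  0.1 -0.5] w 36.8 q [ 0.1   0.39  1.7  -0.    1.05 -0.1 ]
uv 555.6 9.2 Fuv -0.6 0.3
```

View pics/w6.png

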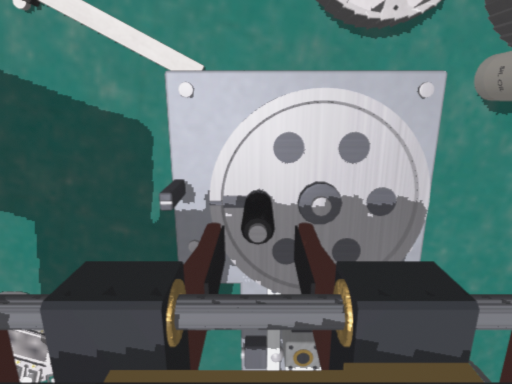

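Run:
```python
from m import *
s,K,T=load('w6'); print(UV(K,T,[(258,231)],125),UV(K,T,[(258,233)],127))
```

```text
[[555.7, 10.5]] [[555.7, 10.1]]
```

>>> drive_tool(rows=[[42, [0, 0, -12], [0, 0, 0]], [42, [0, 0, -12], [0, 0, 0]], [42, [0, 0, -12], [0, 0, 0]], [42, [0, 0, -8], [0, 0, 0]], [42, [0, 0, 0], [0, 0, 0]], [42, [0, 0, 0], [0, 0, 0]]])

```text
t: 12.05
ee_pos: [540.9, 124.5, 89.1]
ee_rot: [0.445, 0.55, -0.447, 0.548]
ft_force: [0.3, 0.3, -0.6]
gripper_width: 36.8
```

```bash
python3 -c "
from h import *
stp()"
```

```text
t 12.05 pos [540.9 124.5  89.1] yaw 11.82 tilt [-0.0034 -0.0011 -1.    ] F [ 0.3  0.3 -0.6] w 36.8 q [ 0.1   0.45  1.75 -0.    0.95 -0.1 ]
uv 555.0 9.3 Fuv 0.3 0.2
```

>>> drive_tool(rows=[[42, [0.6, 0.8, 0], [-0.001, -0.003, 0]], [0, [0, 0, 0], [0, 0, 0]], [0, [0, 0, 0], [0, 0, 0]], [0, [0, 0, 0], [0, 0, 0]], [0, [0, 0, 0], [0, 0, 0]], [0, [0, 0, 0], [0, 0, 0]]])

```text
t: 12.65
ee_pos: [540.6, 125.2, 89.9]
ee_rot: [0.445, 0.549, -0.447, 0.549]
ft_force: [-1.1, -0.7, -1.8]
gripper_width: 19.7
```

```bash
python3 -c "
from h import *
stp()"
```

```text
t 12.65 pos [540.6 125.2  89.9] yaw 11.84 tilt [-0.0013 -0.0025 -1.    ] F [-1.1 -0.7 -1.8] w 19.7 q [ 0.1   0.45  1.75 -0.    0.94 -0.1 ]
uv 554.8 10.0 Fuv -1.3 -0.5
```

```bash
cat > turn.py <<'E'
from h import *
import sys,json
c=np.radians(12);X=np.array([np.cos(c),np.sin(c)]);Y=np.array([-np.sin(c),np.cos(c)])
# usage: turn.py uc vc R step n gain
uc,vc,Rr,step,n,gain=map(float,sys.argv[1:7]); n=int(n)
s=stp(); p=s['ee_pos'][:2]; u,v=p@X-uc,p@Y-vc
th=np.arctan2(v,-u); rr=np.hypot(u,v); f=s['ft_force'][:2]; fu,fv=f@X,f@Y
er=np.array([-np.cos(th),np.sin(th)]); et=np.array([np.sin(th),np.cos(th)])
print('theta',round(th%(2*np.pi),3),'r',rr.round(2),'Fr',round(fu*er[0]+fv*er[1],1),'Ft',round(fu*et[0]+fv*et[1],1))
open('log.txt','a').write(json.dumps([s['t'],float(p@X),float(p@Y),float(fu),float(fv)])+'\n')
M=R.from_quat(s['ee_rot']).as_matrix()[:,0]; print('tiltfix ax,ay',-M[1].round(4),M[0].round(4),'dz',(89-s['ee_pos'][2]).round(1))
cur=np.array([u,v])
for k in range(1,n+1):
    t=th+step*k; nx=Rr*np.array([-np.cos(t),np.sin(t)]); d=(nx-cur)*gain; cur=nx; w=d[0]*X+d[1]*Y; print([round(float(w[0]),1),round(float(w[1]),1)],end=' ')
print()
E
python3 turn.py 599.2 10 44.5 0.08 6 1
```

```text
t 12.65 pos [540.6 125.2  89.9] yaw 11.84 tilt [-0.0013 -0.0025 -1.    ] F [-1.1 -0.7 -1.8] w 19.7 q [ 0.1   0.45  1.75 -0.    0.94 -0.1 ]
uv 554.8 10.0 Fuv -1.3 -0.5
theta 0.001 r 44.43 Fr 1.3 Ft -0.5
tiltfix ax,ay 0.0025 -0.0013 dz -0.9
[-0.7, 3.5] [-0.3, 3.5] [-0.0, 3.6] [0.3, 3.6] [0.5, 3.5] [0.8, 3.5]
```

>>> drive_tool(rows=[[0, [-0.7, 3.5, 0], [0, 0, 0]], [0, [-0.3, 3.5, 0], [0, 0, 0]], [0, [0, 3.6, 0], [0, 0, 0]], [0, [0.3, 3.6, 0], [0, 0, 0]]])

```text
t: 13.05
ee_pos: [539.7, 135.2, 89.8]
ee_rot: [0.442, 0.547, -0.449, 0.551]
ft_force: [-2.1, -5.7, 1.3]
gripper_width: 19.1
```

```bash
python3 turn.py 599.2 10 44.5 0.08 6 1
```

```text
t 13.05 pos [539.7 135.2  89.8] yaw 11.94 tilt [-0.0018 -0.0105 -0.9999] F [-2.1 -5.7  1.3] w 19.1 q [ 0.13  0.45  1.74 -0.01  0.95 -0.07]
uv 556.1 20.0 Fuv -3.2 -5.2
theta 0.228 r 44.29 Fr 2.0 Ft -5.8
tiltfix ax,ay 0.0105 -0.0018 dz -0.8
[-0.0, 3.6] [0.5, 3.5] [0.8, 3.5] [1.0, 3.4] [1.3, 3.3] [1.6, 3.2]
```

```bash
python3 turn.py 599.2 10 44.5 0.09 6 1.3
```

```text
t 13.05 pos [539.7 135.2  89.8] yaw 11.94 tilt [-0.0018 -0.0105 -0.9999] F [-2.1 -5.7  1.3] w 19.1 q [ 0.13  0.45  1.74 -0.01  0.95 -0.07]
uv 556.1 20.0 Fuv -3.2 -5.2
theta 0.228 r 44.29 Fr 2.0 Ft -5.8
tiltfix ax,ay 0.0105 -0.0018 dz -0.8
[0.1, 5.2] [0.8, 5.1] [1.3, 5.1] [1.7, 4.9] [2.1, 4.7] [2.6, 4.5]
```

>>> drive_tool(rows=[[0, [0.1, 5.2, 0], [0.004, 0, 0]], [0, [0.8, 5.1, 0], [0.004, 0, 0]], [0, [1.3, 5.1, 0], [0.004, 0, 0]], [0, [1.7, 4.9, 0], [0.004, 0, 0]]])

```text
t: 13.45
ee_pos: [542.6, 151.0, 89.8]
ee_rot: [0.443, 0.55, -0.446, 0.55]
ft_force: [-1.9, -6.3, 1.7]
gripper_width: 19.5
```

```bash
python3 turn.py 599.2 10 44.5 0.09 6 1.3
```

```text
t 13.45 pos [542.6 151.   89.8] yaw 12.09 tilt [-0.0042 -0.0036 -1.    ] F [-1.9 -6.3  1.7] w 19.5 q [ 0.15  0.46  1.73 -0.    0.96 -0.06]
uv 562.1 34.9 Fuv -3.1 -5.8
theta 0.591 r 44.65 Fr -0.6 Ft -6.5
tiltfix ax,ay 0.0036 -0.0042 dz -0.8
[2.3, 4.7] [2.6, 4.5] [3.0, 4.3] [3.3, 4.0] [3.7, 3.7] [4.0, 3.3]
```

>>> drive_tool(rows=[[0, [2.3, 4.7, 0], [0.002, -0.002, 0]], [0, [2.6, 4.5, 0], [0.002, -0.001, 0]], [0, [3.0, 4.3, 0], [0.002, 0, 0]], [0, [3.3, 4.0, 0], [0.002, 0, 0]], [0, [3.7, 3.7, 0], [0.002, 0, 0]], [0, [4.0, 3.3, 0], [0.002, 0, 0]]])

```text
t: 14.05
ee_pos: [556.1, 169.3, 89.7]
ee_rot: [0.44, 0.553, -0.448, 0.548]
ft_force: [-4.2, -4.4, 3.1]
gripper_width: 19.9
```

```bash
python3 turn.py 599.2 10 44.5 0.09 7 1.3
```

```text
t 14.05 pos [556.1 169.3  89.7] yaw 12.28 tilt [-0.0123 -0.0047 -0.9999] F [-4.2 -4.4  3.1] w 19.9 q [ 0.18  0.49  1.68 -0.    0.99 -0.03]
uv 579.1 50.0 Fuv -5.0 -3.4
theta 1.105 r 44.73 Fr -0.8 Ft -6.0
tiltfix ax,ay 0.0047 -0.0123 dz -0.7
[4.4, 2.8] [4.5, 2.7] [4.7, 2.3] [4.9, 1.8] [5.0, 1.4] [5.1, 0.9] [5.2, 0.5]
```

>>> drive_tool(rows=[[0, [4.4, 2.8, 0], [0.003, -0.005, 0]], [0, [4.5, 2.7, 0], [0.002, -0.004, 0]], [0, [4.7, 2.3, 0], [0.001, -0.004, 0]], [0, [4.9, 1.8, 0], [0, -0.004, 0]], [0, [5.0, 1.4, 0], [0, -0.004, 0]], [0, [5.1, 0.9, 0], [0, -0.004, 0]]])

```text
t: 14.65
ee_pos: [569.4, 176.1, 89.6]
ee_rot: [0.437, 0.553, -0.45, 0.549]
ft_force: [-8.7, -1.0, 7.9]
gripper_width: 19.3
```

```bash
python3 turn.py 599.2 10 44.5 0.09 7 1.3
```

```text
t 14.65 pos [569.4 176.1  89.6] yaw 12.39 tilt [-0.0165 -0.0102 -0.9998] F [-8.7 -1.   7.9] w 19.3 q [ 0.19  0.51  1.64 -0.01  1.01 -0.02]
uv 593.6 53.9 Fuv -8.7 0.8
theta 1.443 r 44.27 Fr 1.9 Ft -8.5
tiltfix ax,ay 0.0102 -0.0165 dz -0.6
[4.9, 1.8] [5.1, 1.0] [5.2, 0.6] [5.2, 0.1] [5.2, -0.4] [5.1, -0.8] [5.0, -1.3]
```

>>> drive_tool(rows=[[0, [5.5, 1.6, 0], [0.003, -0.005, 0]], [0, [5.8, 1.0, 0], [0.003, -0.005, 0]], [0, [5.8, 0.6, 0], [0.003, -0.005, 0]], [0, [5.8, 0.2, 0], [0.002, -0.004, 0]], [0, [5.8, -0.3, 0], [0.001, -0.004, 0]]])

```text
t: 15.15
ee_pos: [582.4, 178.6, 89.6]
ee_rot: [0.437, 0.557, -0.448, 0.545]
ft_force: [-9.4, 1.5, 6.4]
gripper_width: 19.6
```

```bash
python3 turn.py 599.2 10 44.5 0.09 7 1.4
```

```text
t 15.15 pos [582.4 178.6  89.6] yaw 12.43 tilt [-0.0222 -0.0018 -0.9998] F [-9.4  1.5  6.4] w 19.6 q [ 0.18  0.52  1.61  0.    1.03 -0.04]
uv 606.8 53.6 Fuv -8.9 3.4
theta 1.743 r 44.26 Fr 1.8 Ft -9.3
tiltfix ax,ay 0.0018 -0.0222 dz -0.6
[5.6, 0.3] [5.6, -0.5] [5.5, -1.0] [5.4, -1.5] [5.2, -2.0] [5.0, -2.5] [4.8, -2.9]
```

>>> drive_tool(rows=[[0, [5.8, 0.3, 0], [0, -0.01, 0]], [0, [5.8, -0.5, 0], [0, -0.01, 0]], [0, [5.7, -1.0, 0], [0, -0.008, 0]], [0, [5.6, -1.5, 0], [0, -0.008, 0]], [0, [5.4, -2.0, 0], [0, -0.008, 0]]])

```text
t: 15.65
ee_pos: [594.7, 177.1, 89.7]
ee_rot: [0.442, 0.553, -0.444, 0.549]
ft_force: [-9.7, 4.4, 6.5]
gripper_width: 19.5
```

```bash
python3 turn.py 599.2 10 44.5 0.09 7 1.3
```

```text
t 15.65 pos [594.7 177.1  89.7] yaw 12.38 tilt [-6.8e-03  8.0e-04 -1.0e+00] F [-9.7  4.4  6.5] w 19.5 q [ 0.18  0.53  1.59  0.    1.03 -0.04]
uv 618.5 49.6 Fuv -8.6 6.3
theta 2.025 r 44.03 Fr 1.9 Ft -10.5
tiltfix ax,ay -0.0008 -0.0068 dz -0.7
[5.1, -0.9] [4.8, -1.9] [4.6, -2.4] [4.4, -2.8] [4.1, -3.1] [3.8, -3.5] [3.5, -3.8]
```

>>> drive_tool(rows=[[0, [5.2, -1.2, 0], [0, -0.005, 0]], [0, [5.1, -2.0, 0], [0, -0.005, 0]], [0, [4.9, -2.5, 0], [0, -0.005, 0]], [0, [4.6, -3.0, 0], [0, -0.005, 0]], [0, [4.3, -3.3, 0], [0, -0.005, 0]]])

```text
t: 16.15
ee_pos: [604.5, 173.0, 89.8]
ee_rot: [0.445, 0.555, -0.442, 0.546]
ft_force: [-6.8, 7.4, 4.4]
gripper_width: 19.4
```

```bash
python3 turn.py 599.2 10 44.5 0.09 7 1.3
```

```text
t 16.15 pos [604.5 173.   89.8] yaw 12.3 tilt [-0.0069  0.0111 -0.9999] F [-6.8  7.4  4.4] w 19.4 q [ 0.16  0.54  1.58  0.01  1.03 -0.06]
uv 627.3 43.6 Fuv -5.1 8.6
theta 2.267 r 43.75 Fr 3.3 Ft -9.5
tiltfix ax,ay -0.0111 -0.0069 dz -0.8
[4.9, -1.8] [4.2, -3.0] [3.9, -3.4] [3.6, -3.7] [3.3, -4.1] [2.9, -4.3] [2.5, -4.6]
```

>>> drive_tool(rows=[[0, [5.2, -2.0, 0], [-0.004, -0.004, 0]], [0, [4.6, -3.2, 0], [-0.004, -0.003, 0]], [0, [4.3, -3.6, 0], [-0.004, -0.003, 0]], [0, [4.0, -4.0, 0], [-0.004, -0.003, 0]], [0, [3.6, -4.3, 0], [-0.004, -0.002, 0]]])

```text
t: 16.65
ee_pos: [614.9, 165.9, 89.8]
ee_rot: [0.443, 0.554, -0.445, 0.546]
ft_force: [-5.3, 7.0, 1.7]
gripper_width: 19.5
```

```bash
python3 turn.py 599.2 10 44.5 0.09 7 1.3
```

```text
t 16.65 pos [614.9 165.9  89.8] yaw 12.19 tilt [-0.0115  0.0043 -0.9999] F [-5.3  7.   1.7] w 19.5 q [ 0.15  0.55  1.55  0.01  1.05 -0.06]
uv 635.9 34.4 Fuv -3.7 7.9
theta 2.555 r 44.08 Fr 1.3 Ft -8.6
tiltfix ax,ay -0.0043 -0.0115 dz -0.8
[3.9, -3.4] [3.2, -4.1] [2.8, -4.4] [2.4, -4.6] [2.0, -4.8] [1.5, -5.0] [1.1, -5.1]
```

>>> drive_tool(rows=[[0, [4.1, -3.4, 0], [-0.003, -0.004, 0]], [0, [3.6, -4.1, 0], [-0.003, -0.004, 0]], [0, [3.2, -4.4, 0], [-0.003, -0.003, 0]], [0, [2.8, -4.6, 0], [-0.003, -0.003, 0]], [0, [2.4, -4.8, 0], [-0.003, -0.002, 0]]])

```text
t: 17.15
ee_pos: [624.2, 153.7, 89.8]
ee_rot: [0.443, 0.552, -0.446, 0.548]
ft_force: [-3.9, 6.2, 1.2]
gripper_width: 19.2
```

```bash
python3 turn.py 599.2 10 44.5 0.09 7 1.3
```

```text
t 17.15 pos [624.2 153.7  89.8] yaw 12.13 tilt [-0.0069  0.0015 -1.    ] F [-3.9  6.2  1.2] w 19.2 q [ 0.13  0.56  1.54  0.    1.05 -0.08]
uv 642.5 20.6 Fuv -2.5 6.9
theta 2.902 r 44.57 Fr -0.8 Ft -7.3
tiltfix ax,ay -0.0015 -0.0069 dz -0.8
[2.0, -4.8] [1.6, -5.0] [1.2, -5.1] [0.7, -5.2] [0.2, -5.2] [-0.2, -5.2] [-0.7, -5.2]
```

>>> drive_tool(rows=[[0, [2.0, -4.8, 0], [-0.003, -0.003, 0]], [0, [1.6, -5.0, 0], [-0.003, -0.003, 0]], [0, [1.2, -5.1, 0], [-0.003, -0.002, 0]], [0, [0.7, -5.2, 0], [-0.003, -0.001, 0]], [0, [0.2, -5.2, 0], [-0.003, 0, 0]], [0, [-0.2, -5.2, 0], [-0.003, 0, 0]]])

```text
t: 17.75
ee_pos: [628.4, 135.6, 89.9]
ee_rot: [0.446, 0.549, -0.444, 0.549]
ft_force: [-0.3, 5.5, -2.0]
gripper_width: 19.6
```

```bash
python3 turn.py 599.2 10 44.5 0.09 8 1.3
```

```text
t 17.75 pos [628.4 135.6  89.9] yaw 11.97 tilt [ 0.0013  0.0019 -1.    ] F [-0.3  5.5 -2. ] w 19.6 q [ 0.1   0.55  1.55  0.    1.04 -0.11]
uv 642.9 2.0 Fuv 0.9 5.4
theta 3.323 r 44.38 Fr -0.1 Ft -5.5
tiltfix ax,ay -0.0019 0.0013 dz -0.9
[0.1, -5.2] [-0.6, -5.2] [-1.0, -5.1] [-1.5, -5.0] [-1.9, -4.8] [-2.3, -4.6] [-2.8, -4.4] [-3.1, -4.2]
```

Past full forward. Continuing.

>>> drive_tool(rows=[[0, [0.1, -5.2, 0], [-0.003, 0, 0]], [0, [-0.6, -5.2, 0], [-0.003, 0, 0]], [0, [-1.0, -5.1, 0], [-0.003, 0, 0]], [0, [-1.5, -5.0, 0], [-0.003, 0, 0]], [0, [-1.9, -4.8, 0], [-0.003, 0.001, 0]], [0, [-2.3, -4.6, 0], [-0.002, 0.001, 0]]])

```text
t: 18.35
ee_pos: [625.3, 118.1, 90.0]
ee_rot: [0.449, 0.547, -0.443, 0.55]
ft_force: [3.1, 5.2, -5.2]
gripper_width: 19.3
```

```bash
python3 turn.py 599.2 10 44.5 0.09 8 1.3
```

```text
t 18.35 pos [625.3 118.1  90. ] yaw 11.79 tilt [ 0.0084  0.0037 -1.    ] F [ 3.1  5.2 -5.2] w 19.3 q [ 0.08  0.54  1.57  0.    1.02 -0.13]
uv 636.2 -14.5 Fuv 4.1 4.4
theta 3.726 r 44.41 Fr 1.0 Ft -6.0
tiltfix ax,ay -0.0037 0.0084 dz -1.0
[-2.0, -4.8] [-2.5, -4.5] [-2.9, -4.3] [-3.3, -4.0] [-3.7, -3.7] [-4.0, -3.4] [-4.3, -3.0] [-4.5, -2.6]
```

>>> drive_tool(rows=[[0, [-2.0, -4.8, 0], [-0.002, 0.003, 0]], [0, [-2.5, -4.5, 0], [-0.002, 0.003, 0]], [0, [-2.9, -4.3, 0], [-0.002, 0.003, 0]], [0, [-3.3, -4.0, 0], [-0.002, 0.003, 0]], [0, [-3.7, -3.7, 0], [-0.002, 0.003, 0]], [0, [-4.0, -3.4, 0], [-0.001, 0.003, 0]]])

```text
t: 18.95
ee_pos: [616.4, 103.8, 90.0]
ee_rot: [0.451, 0.548, -0.442, 0.549]
ft_force: [4.2, 4.2, -5.8]
gripper_width: 19.4
```

```bash
python3 turn.py 599.2 10 44.5 0.09 8 1.3
```

```text
t 18.95 pos [616.4 103.8  90. ] yaw 11.62 tilt [ 0.009   0.0087 -0.9999] F [ 4.2  4.2 -5.8] w 19.4 q [ 0.05  0.53  1.6   0.01  1.01 -0.16]
uv 624.5 -26.6 Fuv 4.9 3.2
theta 4.108 r 44.48 Fr 0.1 Ft -5.9
tiltfix ax,ay -0.0087 0.009 dz -1.0
[-3.7, -3.6] [-4.0, -3.3] [-4.3, -2.9] [-4.6, -2.5] [-4.8, -2.1] [-4.9, -1.6] [-5.1, -1.2] [-5.2, -0.7]
```

>>> drive_tool(rows=[[0, [-3.7, -3.6, 0], [-0.003, 0.004, 0]], [0, [-4.0, -3.3, 0], [-0.003, 0.004, 0]], [0, [-4.3, -2.9, 0], [-0.002, 0.004, 0]], [0, [-4.6, -2.5, 0], [-0.002, 0.004, 0]], [0, [-4.8, -2.1, 0], [-0.001, 0.004, 0]], [0, [-4.9, -1.6, 0], [-0.001, 0.004, 0]]])

```text
t: 19.55
ee_pos: [604.0, 94.8, 90.1]
ee_rot: [0.452, 0.546, -0.443, 0.549]
ft_force: [5.7, 1.4, -7.9]
gripper_width: 19.2
```

```bash
python3 turn.py 599.2 10 44.5 0.09 8 1.3
```

```text
t 19.55 pos [604.   94.8  90.1] yaw 11.48 tilt [ 0.0115  0.0072 -0.9999] F [ 5.7  1.4 -7.9] w 19.2 q [ 0.04  0.51  1.63  0.01  0.99 -0.17]
uv 610.5 -32.8 Fuv 5.9 0.2
theta 4.454 r 44.29 Fr 1.3 Ft -5.7
tiltfix ax,ay -0.0072 0.0115 dz -1.1
[-4.6, -2.4] [-4.9, -1.7] [-5.1, -1.3] [-5.1, -0.8] [-5.2, -0.3] [-5.2, 0.1] [-5.2, 0.6] [-5.1, 1.1]
```

>>> drive_tool(rows=[[0, [-4.8, -2.4, 0], [-0.003, 0.004, 0]], [0, [-5.1, -1.7, 0], [-0.002, 0.004, 0]], [0, [-5.3, -1.3, 0], [-0.002, 0.004, 0]], [0, [-5.3, -0.8, 0], [-0.001, 0.004, 0]], [0, [-5.3, -0.3, 0], [0, 0.004, 0]], [0, [-5.3, 0.1, 0], [0, 0.004, 0]]])

```text
t: 20.15
ee_pos: [589.5, 90.7, 90.1]
ee_rot: [0.452, 0.543, -0.443, 0.552]
ft_force: [7.1, -2.1, -9.0]
gripper_width: 19.5
```

```bash
python3 turn.py 599.2 10 44.5 0.09 8 1.3
```

```text
t 20.15 pos [589.5  90.7  90.1] yaw 11.42 tilt [ 0.0181  0.002  -0.9998] F [ 7.1 -2.1 -9. ] w 19.5 q [ 0.04  0.49  1.67  0.    0.96 -0.16]
uv 595.4 -33.9 Fuv 6.5 -3.6
theta 4.798 r 44.03 Fr 3.0 Ft -6.8
tiltfix ax,ay -0.002 0.0181 dz -1.1
[-5.1, -1.0] [-5.2, 0.1] [-5.2, 0.5] [-5.1, 1.0] [-5.0, 1.4] [-4.9, 1.9] [-4.7, 2.3] [-4.4, 2.7]
```

>>> drive_tool(rows=[[0, [-5.1, -1.0, 0], [0, 0.007, 0]], [0, [-5.2, 0, 0], [0, 0.007, 0]], [0, [-5.2, 0.5, 0], [0, 0.006, 0]], [0, [-5.1, 1.0, 0], [0.001, 0.006, 0]], [0, [-5.0, 1.4, 0], [0.001, 0.005, 0]], [0, [-4.9, 1.9, 0], [0.001, 0.004, 0]]])

```text
t: 20.75
ee_pos: [575.2, 91.6, 90.1]
ee_rot: [0.45, 0.544, -0.445, 0.551]
ft_force: [4.6, -7.1, -6.1]
gripper_width: 19.4
```

```bash
python3 turn.py 599.2 10 44.5 0.09 8 1.3
```

```text
t 20.75 pos [575.2  91.6  90.1] yaw 11.47 tilt [ 1.200e-02 -4.000e-04 -9.999e-01] F [ 4.6 -7.1 -6.1] w 19.4 q [ 0.04  0.48  1.7  -0.    0.96 -0.16]
uv 581.7 -30.0 Fuv 3.0 -7.9
theta 5.125 r 43.7 Fr 6.0 Ft -5.9
tiltfix ax,ay 0.0004 0.012 dz -1.1
[-5.3, 0.3] [-4.9, 1.7] [-4.7, 2.2] [-4.5, 2.6] [-4.3, 3.0] [-4.0, 3.3] [-3.7, 3.7] [-3.3, 4.0]
```

>>> drive_tool(rows=[[0, [-5.3, -0.7, 0], [0, 0.005, 0]], [0, [-5.0, 1.2, 0], [0.001, 0.004, 0]], [0, [-4.8, 1.8, 0], [0.002, 0.004, 0]], [0, [-4.7, 2.3, 0], [0.002, 0.004, 0]], [0, [-4.5, 2.7, 0], [0.002, 0.003, 0]]])

```text
t: 21.25
ee_pos: [563.0, 95.7, 90.0]
ee_rot: [0.451, 0.544, -0.444, 0.551]
ft_force: [3.3, -7.9, -4.3]
gripper_width: 19.5
```

```bash
python3 turn.py 599.2 10 44.5 0.09 8 1.3
```

```text
t 21.25 pos [563.   95.7  90. ] yaw 11.53 tilt [ 0.0135  0.001  -0.9999] F [ 3.3 -7.9 -4.3] w 19.5 q [ 0.05  0.46  1.72  0.    0.94 -0.15]
uv 570.6 -23.5 Fuv 1.6 -8.4
theta 5.42 r 44.03 Fr 5.3 Ft -6.6
tiltfix ax,ay -0.001 0.0135 dz -1.0
[-4.7, 2.2] [-4.2, 3.1] [-3.9, 3.4] [-3.6, 3.8] [-3.2, 4.1] [-2.8, 4.4] [-2.4, 4.6] [-2.0, 4.8]
```

>>> drive_tool(rows=[[0, [-5.0, 1.6, 0], [0.001, 0.005, 0]], [0, [-4.6, 2.6, 0], [0.002, 0.004, 0]], [0, [-4.3, 3.1, 0], [0.002, 0.004, 0]], [0, [-3.9, 3.6, 0], [0.003, 0.003, 0]], [0, [-3.5, 4.0, 0], [0.003, 0.002, 0]]])

```text
t: 21.75
ee_pos: [550.7, 105.3, 89.9]
ee_rot: [0.45, 0.546, -0.443, 0.551]
ft_force: [1.2, -7.0, -3.0]
gripper_width: 19.5
```

```bash
python3 turn.py 599.2 10 44.5 0.09 8 1.3
```

```text
t 21.75 pos [550.7 105.3  89.9] yaw 11.66 tilt [ 0.0111  0.0025 -0.9999] F [ 1.2 -7.  -3. ] w 19.5 q [ 0.06  0.45  1.75  0.    0.93 -0.14]
uv 560.5 -11.5 Fuv -0.3 -7.1
theta 5.777 r 44.24 Fr 3.7 Ft -6.1
tiltfix ax,ay -0.0025 0.0111 dz -0.9
[-3.5, 3.9] [-2.9, 4.4] [-2.5, 4.6] [-2.0, 4.8] [-1.6, 5.0] [-1.1, 5.1] [-0.7, 5.2] [-0.2, 5.2]
```

>>> drive_tool(rows=[[0, [-3.7, 3.7, 0], [0.001, 0.004, 0]], [0, [-3.1, 4.3, 0], [0.002, 0.003, 0]], [0, [-2.6, 4.6, 0], [0.002, 0.002, 0]], [0, [-2.0, 4.8, 0], [0.002, 0.002, 0]]])

```text
t: 22.15
ee_pos: [542.9, 117.6, 89.9]
ee_rot: [0.447, 0.547, -0.445, 0.551]
ft_force: [0.5, -6.8, -0.1]
gripper_width: 19.4
```

```bash
python3 turn.py 599.2 10 44.5 0.05 4 1.3
```

```text
t 22.15 pos [542.9 117.6  89.9] yaw 11.81 tilt [ 6.1e-03 -2.0e-04 -1.0e+00] F [ 0.5 -6.8 -0.1] w 19.4 q [ 0.09  0.45  1.75 -0.    0.93 -0.12]
uv 555.5 2.1 Fuv -1.0 -6.8
theta 6.105 r 44.41 Fr 2.2 Ft -6.5
tiltfix ax,ay 0.0002 0.0061 dz -0.9
[-1.1, 2.7] [-0.9, 2.8] [-0.8, 2.8] [-0.6, 2.8]
```

>>> drive_tool(rows=[[0, [-1.2, 2.7, 0], [0.002, 0.003, 0]], [0, [-0.9, 2.6, 0], [0.002, 0.002, 0]], [0, [-0.7, 2.2, 0], [0.001, 0.001, 0]], [0, [0, 0, 0], [0, 0, 0]]])

```text
t: 22.55
ee_pos: [541.3, 121.8, 89.8]
ee_rot: [0.445, 0.548, -0.445, 0.55]
ft_force: [-1.5, -1.7, -0.1]
gripper_width: 19.1
```

```bash
python3 turn.py 599.2 10 44.5 0.05 4 1.3
```

```text
t 22.55 pos [541.3 121.8  89.8] yaw 11.95 tilt [ 0.0018 -0.002  -1.    ] F [-1.5 -1.7 -0.1] w 19.1 q [ 0.1   0.45  1.75 -0.    0.94 -0.11]
uv 554.8 6.6 Fuv -1.9 -1.4
theta 6.207 r 44.54 Fr 2.0 Ft -1.2
tiltfix ax,ay 0.002 0.0018 dz -0.8
[-0.7, 2.8] [-0.6, 2.8] [-0.5, 2.9] [-0.3, 2.9]
```

>>> drive_tool(rows=[[0, [-0.7, 2.4, 0], [0, 0, 0]], [0, [-0.4, 2.0, 0], [0, 0, 0]], [0, [0, 0, 0], [0, 0, 0]], [0, [0, 0, 0], [0, 0, 0]]])

```text
t: 22.95
ee_pos: [540.5, 124.6, 89.8]
ee_rot: [0.444, 0.548, -0.446, 0.551]
ft_force: [-0.5, -3.7, 0.0]
gripper_width: 19.9
```

```bash
python3 turn.py 599.2 10 44.5 0.05 4 1.3
python3 -c "
from h import *
import pickle
im,s=snap('wrist','w7.png');pickle.dump(s,open('pics/w7.pkl','wb'))
t=cv2.imread('pics/w7.png');cv2.imwrite('pics/w7a.png',cv2.resize(t[100:350,140:400],None,fx=2.4,fy=2.4,interpolation=cv2.INTER_CUBIC))"
```

```text
t 22.95 pos [540.5 124.6  89.8] yaw 11.99 tilt [ 0.0023 -0.0053 -1.    ] F [-0.5 -3.7  0. ] w 19.9 q [ 0.11  0.45  1.75 -0.01  0.94 -0.1 ]
uv 554.6 9.4 Fuv -1.3 -3.6
theta 6.271 r 44.6 Fr 1.3 Ft -3.5
tiltfix ax,ay 0.0053 0.0023 dz -0.8
[-0.4, 2.9] [-0.4, 2.9] [-0.3, 2.9] [-0.1, 2.9]
```

View pics/w7a.png

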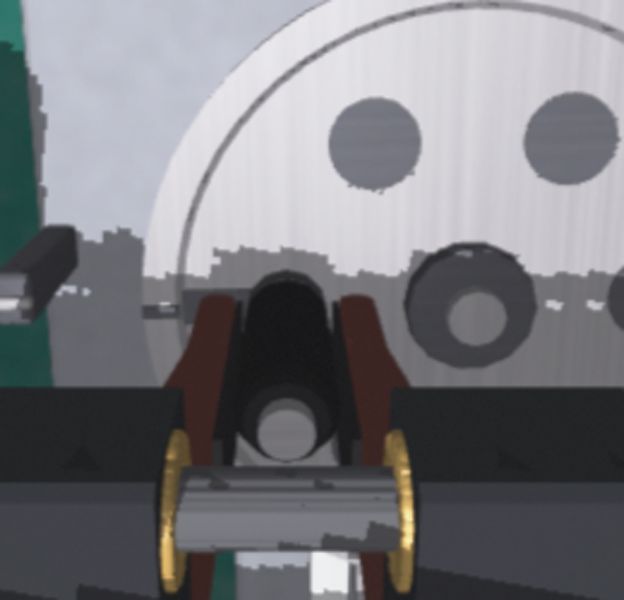

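>>> drive_tool(rows=[[0, [-0.4, 2.2, 0], [0.003, 0, 0]], [0, [-0.1, 1.2, 0], [0, 0, 0]], [0, [0, 0, 0], [0, 0, 0]], [0, [0, 0, 0], [0, 0, 0]]])

```text
t: 23.4
ee_pos: [540.0, 127.0, 89.9]
ee_rot: [0.444, 0.548, -0.445, 0.551]
ft_force: [-1.1, -3.1, 0.4]
gripper_width: 19.4
```

```bash
python3 turn.py 599.2 10 44.5 0.05 4 1.3
```

```text
t 23.4 pos [540.  127.   89.9] yaw 12.01 tilt [ 0.0023 -0.0038 -1.    ] F [-1.1 -3.1  0.4] w 19.4 q [ 0.11  0.45  1.75 -0.    0.94 -0.1 ]
uv 554.6 11.9 Fuv -1.7 -2.8
theta 0.043 r 44.61 Fr 1.6 Ft -2.9
tiltfix ax,ay 0.0038 0.0023 dz -0.9
[-0.3, 2.9] [-0.3, 2.9] [-0.1, 2.9] [0.0, 2.9]
```

>>> drive_tool(rows=[[42, [0, 0, 0], [0, 0, 0]], [42, [0, 0, 0], [0, 0, 0]], [42, [0, 0, 0], [0, 0, 0]], [42, [0, 0, 15], [0, 0, 0]], [42, [0, 0, 20], [0, 0, 0]], [42, [0, 0, 20], [0, 0, 0]], [42, [0, -15, 10], [0, 0, 0]], [42, [0, -25, 5], [0, 0, 0]], [42, [0, -25, 0], [0, 0, 0]], [42, [0, -20, 0], [0, 0, 0]], [42, [0, 0, 0], [0, 0, 0]], [42, [0, 0, 0], [0, 0, 0]]])

```text
t: 24.6
ee_pos: [542.5, 40.2, 163.3]
ee_rot: [0.448, 0.548, -0.442, 0.552]
ft_force: [0.1, 0.5, 0.3]
gripper_width: 36.9
```

```bash
python3 -c "
from h import *
import pickle
s=stp()
im,s=snap('wrist','w8.png');pickle.dump(s,open('pics/w8.pkl','wb'))
t=cv2.imread('pics/w8.png');cv2.imwrite('pics/w8a.png',cv2.resize(t[0:150,225:425],None,fx=4,fy=4,interpolation=cv2.INTER_CUBIC))"
```

```text
t 24.6 pos [542.5  40.2 163.3] yaw 12.01 tilt [ 0.0093  0.0024 -1.    ] F [0.1 0.5 0.3] w 36.9 q [-0.06  0.34  1.71  0.    1.09 -0.27]
uv 539.0 -73.4 Fuv 0.2 0.5
```

View pics/w8.png

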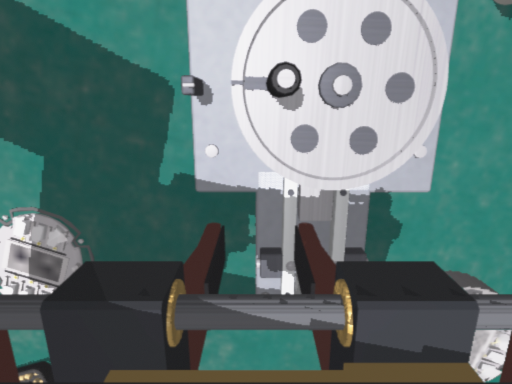

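View pics/w8a.png

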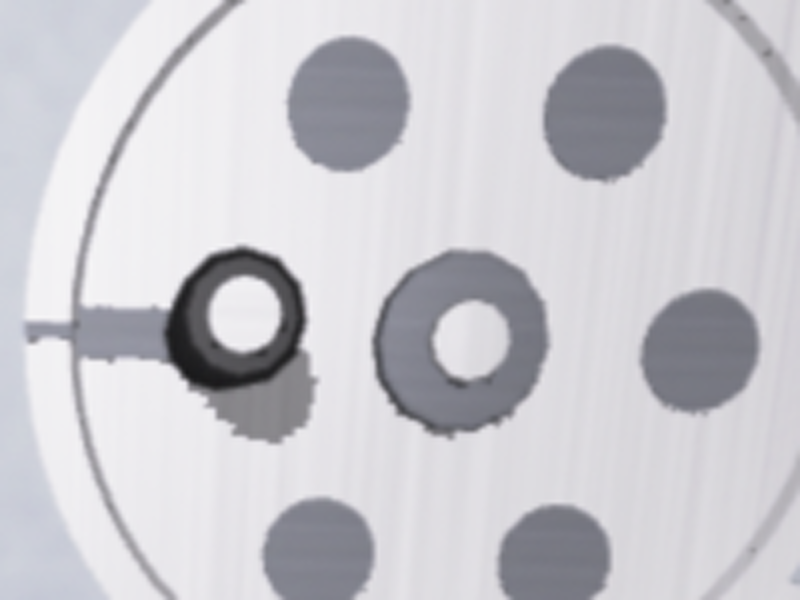

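```bash
cat > ang.py <<'E'
from m import *
from scipy.optimize import least_squares
def ang(n,guess):
    s,K,T=load(n); im=cv2.imread('pics/%s.png'%n); g=cv2.cvtColor(im,cv2.COLOR_BGR2GRAY)
    pts=[]
    for q in guess:
        x,y=map(int,np.array(q)/4+[225,0]); x0,y0=max(x-22,0),max(y-22,0)
        sub=g[y0:y+22,x0:x+22]; m=((sub<165)&(sub>90)).astype('uint8')
        nn,l,stt,cc=cv2.connectedComponentsWithStats(m); k=1+np.argmin(np.hypot(cc[1:,0]-(x-x0),cc[1:,1]-(y-y0))+ (stt[1:,4]<100)*99)
        pts.append(cc[k]+[x0,y0]); 
    h=np.array(UV(K,T,pts,70)); 
    P=onplane(K,T,pts,70)[:,:2]; h=np.c_[P@X,P@Y]
    r=least_squares(lambda p:(h-np.c_[p[0]+p[2]*np.cos(a0+p[3]),p[1]+p[2]*np.sin(a0+p[3])]).ravel(),[599,10,46,0])
    print(n,'axle',r.x[:3].round(2),'cw angle deg',-np.degrees(r.x[3]).round(2),'res',np.abs(r.fun).max().round(2))
    return K,T
a0=np.radians([120,60,0,-60,-120])
K,T=ang('w5',[(366,73),(623,75),(725,310),(582,525),(346,526)])
print('screws',UV(K,T,[(216,144),(425,145)],24),'line',UV(K,T,np.array([(52,306),(95,308)])/4+[225,0]-.4,70))
K,T=ang('w8',[(349,104),(605,112),(700,350),(555,555),(319,552)])
print('screws',UV(K,T,[(211,151),(420,151)],24),'line',UV(K,T,np.array([(30,330),(72,333)])/4+[225,0]-.4,70))
E
python3 ang.py
```

```text
w5 axle [601.08   9.21  45.68] cw angle deg 0.1 res 0.03
screws [[498.9, -46.1], [691.5, -47.2]] line [[522.2, 9.7], [530.2, 9.4]]
w8 axle [599.23  10.51  45.66] cw angle deg 1.67 res 0.04
screws [[496.8, -45.0], [689.3, -45.1]] line [[520.6, 12.7], [528.3, 12.2]]
```

>>> drive_tool(rows=[[42, [-1, 20, 0], [-0.002, 0.009, 0]], [42, [-1, 25, 0], [0, 0, 0]], [42, [-1, 22, 0], [0, 0, 0]], [42, [-2, 12, 0], [0, 0, 0]], [42, [0, 0, 0], [0, 0, 0]], [42, [0, 0, 0], [0, 0, 0]]])

```text
t: 25.25
ee_pos: [536.2, 124.5, 162.2]
ee_rot: [0.444, 0.551, -0.444, 0.55]
ft_force: [0.0, 0.3, -0.7]
gripper_width: 36.8
```

```bash
python3 -c "
from h import *
stp()"
```

```text
t 25.25 pos [536.2 124.5 162.2] yaw 12.22 tilt [-1.5e-03  6.0e-04 -1.0e+00] F [ 0.   0.3 -0.7] w 36.8 q [ 0.1   0.35  1.69  0.    1.1  -0.11]
uv 550.4 10.3 Fuv 0.1 0.3
```

>>> drive_tool(rows=[[42, [4.0, 1.8, 0], [0, 0, -0.004]], [42, [0, 0, 0], [0, 0, 0]], [42, [0, 0, -12], [0, 0, 0]], [42, [0, 0, -12], [0, 0, 0]], [42, [0, 0, 0], [0, 0, 0]], [42, [0, 0, 0], [0, 0, 0]]])

```text
t: 25.85
ee_pos: [540.5, 123.6, 135.3]
ee_rot: [0.445, 0.549, -0.447, 0.548]
ft_force: [0.4, 0.3, -0.7]
gripper_width: 36.8
```

```bash
python3 -c "
from h import *
stp()"
```

```text
t 25.85 pos [540.5 123.6 135.3] yaw 11.81 tilt [-2.6e-03 -4.0e-04 -1.0e+00] F [ 0.4  0.3 -0.7] w 36.8 q [ 0.1   0.39  1.71 -0.    1.05 -0.11]
uv 554.4 8.5 Fuv 0.4 0.2
```

>>> drive_tool(rows=[[42, [-0.3, 2.6, -3], [0, -0.002, 0.003]], [42, [0, 0, -12], [0, 0, 0]], [42, [0, 0.5, -12], [0, 0, 0]], [42, [0, 0.5, -12], [0, 0, 0]], [42, [0, 0, -3], [0, 0, 0]], [42, [0, 0, 0], [0, 0, 0]], [42, [0, 0, 0], [0, 0, 0]]])

```text
t: 26.55
ee_pos: [539.3, 127.4, 88.7]
ee_rot: [0.444, 0.55, -0.446, 0.549]
ft_force: [-0.7, 0.4, 0.1]
gripper_width: 37.4
```

```bash
python3 -c "
from h import *
stp()"
```

```text
t 26.55 pos [539.3 127.4  88.7] yaw 12.0 tilt [-2.3e-03 -5.0e-04 -1.0e+00] F [-0.7  0.4  0.1] w 37.4 q [ 0.11  0.45  1.75 -0.    0.94 -0.1 ]
uv 554.0 12.5 Fuv -0.6 0.5
```

>>> drive_tool(rows=[[42, [0.8, -1.1, 0], [0, -0.002, 0]], [42, [0, 0, 0], [0, 0, 0]], [0, [0, 0, 0], [0, 0, 0]], [0, [0, 0, 0], [0, 0, 0]], [0, [0, 0, 0], [0, 0, 0]], [0, [0, 0, 0], [0, 0, 0]], [0, [0, 0, 0], [0, 0, 0]]])

```text
t: 27.25
ee_pos: [540.1, 126.1, 90.0]
ee_rot: [0.445, 0.549, -0.445, 0.55]
ft_force: [-0.4, -0.0, -0.4]
gripper_width: 19.2
```

```bash
python3 -c "
from h import *
stp()"
```

```text
t 27.25 pos [540.1 126.1  90. ] yaw 12.0 tilt [ 5.e-04 -7.e-04 -1.e+00] F [-0.4 -0.  -0.4] w 19.2 q [ 0.11  0.45  1.75 -0.    0.94 -0.1 ]
uv 554.5 11.0 Fuv -0.4 0.1
```

>>> drive_tool(rows=[[0, [0.3, -1.6, 0], [0, 0, 0]], [0, [0.1, -0.8, 0], [0, 0, 0]], [0, [0, 0, 0], [0, 0, 0]], [0, [0, 0, 0], [0, 0, 0]]])

```text
t: 27.65
ee_pos: [540.2, 125.4, 90.0]
ee_rot: [0.446, 0.55, -0.445, 0.549]
ft_force: [-0.7, 2.1, 0.4]
gripper_width: 19.6
```

```bash
python3 -c "
from h import *
stp()"
```

```text
t 27.65 pos [540.2 125.4  90. ] yaw 11.95 tilt [ 1.0e-04  2.4e-03 -1.0e+00] F [-0.7  2.1  0.4] w 19.6 q [ 0.1   0.45  1.75  0.    0.94 -0.11]
uv 554.5 10.4 Fuv -0.3 2.2
```

>>> drive_tool(rows=[[0, [0.2, -1.8, 0], [0, 0, 0]], [0, [0.2, -1.0, 0], [0, 0, 0]], [0, [0, 0, 0], [0, 0, 0]], [0, [0, 0, 0], [0, 0, 0]]])

```text
t: 28.05
ee_pos: [540.6, 123.4, 90.0]
ee_rot: [0.446, 0.55, -0.444, 0.548]
ft_force: [-0.5, 5.3, 0.6]
gripper_width: 19.2
```

```bash
python3 -c "
from h import *
stp()"
```

```text
t 28.05 pos [540.6 123.4  90. ] yaw 11.93 tilt [ 1.e-04  4.e-03 -1.e+00] F [-0.5  5.3  0.6] w 19.2 q [ 0.1   0.45  1.75  0.    0.94 -0.11]
uv 554.4 8.3 Fuv 0.6 5.3
```

```bash
cat > ang2.py <<'E'
from m import *
import sys
def f(n,guess,draw=False):
    s,K,T=load(n); g=cv2.cvtColor(cv2.imread('pics/%s.png'%n),cv2.COLOR_BGR2GRAY); P=[]
    for x,y in guess:
        x0,y0=max(x-28,0),max(y-28,0); sub=g[y0:y+28,x0:x+28]; m=((sub<165)&(sub>90)).astype('uint8')
        nn,l,stt,cc=cv2.connectedComponentsWithStats(m); k=1+np.argmin(np.hypot(cc[1:,0]-(x-x0),cc[1:,1]-(y-y0))+(stt[1:,4]<200)*99); P.append(cc[k]+[x0,y0]); a=stt[k,4]; print(P[-1].round(1),a,end=' ')
    w=onplane(K,T,P,70)[:,:2]; d=w[1]-w[0]; print(n,'cw deg',12-np.degrees(np.arctan2(d[1],d[0])),np.linalg.norm(d))
if __name__=='__main__':
    s=stp() ; im,s=snap('wrist','w9.png');pickle.dump(s,open('pics/w9.pkl','wb'))
    f('w5',[(316,18),(380,18)]); f('w8',[(312,25),(376,27)]); f('w7',[(296,160),(377,157)]); f('w9',[(296,160),(377,157)])
E
python3 ang2.py
```

```text
t 28.05 pos [540.6 123.4  90. ] yaw 11.93 tilt [ 1.e-04  4.e-03 -1.e+00] F [-0.5  5.3  0.6] w 19.2 q [ 0.1   0.45  1.75  0.    0.94 -0.11]
uv 554.4 8.3 Fuv 0.6 5.3
[315.9  17.8] 776 [380.2  18.1] 808 w5 cw deg 0.12544807158899118 45.662594181916894
[311.6  25.7] 772 [375.6  28. ] 799 w8 cw deg 1.7137959786211923 45.65464211806668
[295.7 159.6] 1172 [377.5 157.3] 1217 w7 cw deg -1.657228284029637 45.56187943249622
[296.6 159. ] 1163 [378.1 157.9] 1212 w9 cw deg -0.7275754156904153 45.562737164167984
```

View pics/w9.png

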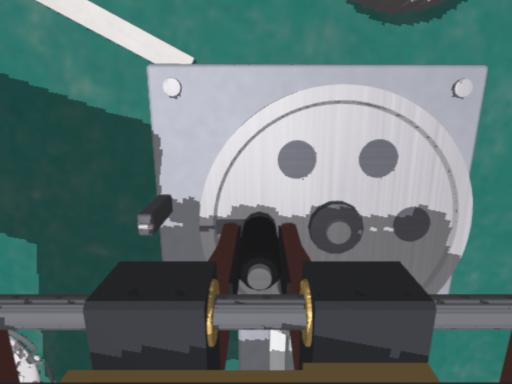

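>>> drive_tool(rows=[[0, [-0.2, 1.6, 0], [0, 0, 0]], [0, [-0.1, 0.8, 0], [0, 0, 0]], [0, [0, 0, 0], [0, 0, 0]], [0, [0, 0, 0], [0, 0, 0]]])

```text
t: 28.5
ee_pos: [540.5, 124.0, 90.0]
ee_rot: [0.445, 0.55, -0.445, 0.549]
ft_force: [-2.0, 2.5, 0.5]
gripper_width: 19.7
```

```bash
sed -i "s/f('w5'.*; f('w9'/f('w9'/" ang2.py; python3 ang2.py
```

```text
t 28.5 pos [540.5 124.   90. ] yaw 11.99 tilt [ 3.e-04  7.e-04 -1.e+00] F [-2.   2.5  0.5] w 19.7 q [ 0.1   0.45  1.75  0.    0.94 -0.11]
uv 554.5 8.9 Fuv -1.4 2.9
[296.7 159.4] 1164 [378.3 158.4] 1220 w9 cw deg -0.7541944333843578 45.57481282883009
```

>>> drive_tool(rows=[[0, [-0.2, 1.8, 0], [0, 0, 0]], [0, [-0.1, 1.4, 0], [0, 0, 0]], [0, [0, 0, 0], [0, 0, 0]], [0, [0, 0, 0], [0, 0, 0]]])

```text
t: 28.95
ee_pos: [540.4, 125.1, 90.0]
ee_rot: [0.444, 0.549, -0.446, 0.551]
ft_force: [-0.9, -2.8, -0.8]
gripper_width: 19.4
```

```bash
python3 ang2.py
```

```text
t 28.95 pos [540.4 125.1  90. ] yaw 12.05 tilt [ 5.0e-04 -3.2e-03 -1.0e+00] F [-0.9 -2.8 -0.8] w 19.4 q [ 0.11  0.45  1.75 -0.    0.94 -0.1 ]
uv 554.6 10.0 Fuv -1.5 -2.6
[297.2 159.9] 1163 [378.8 159.6] 1216 w9 cw deg -0.3248096357898351 45.581186510914144
```

>>> drive_tool(rows=[[0, [-0.1, 1.3, 0], [0, 0, 0]], [0, [0, 0, 0], [0, 0, 0]], [0, [0, 0, 0], [0, 0, 0]]])

```text
t: 29.3
ee_pos: [540.3, 125.8, 90.0]
ee_rot: [0.444, 0.549, -0.446, 0.551]
ft_force: [-0.6, -3.8, 0.1]
gripper_width: 19.3
```

```bash
python3 ang2.py
```

```text
t 29.3 pos [540.3 125.8  90. ] yaw 12.07 tilt [ 4.0e-04 -4.3e-03 -1.0e+00] F [-0.6 -3.8  0.1] w 19.3 q [ 0.11  0.45  1.75 -0.01  0.94 -0.1 ]
uv 554.6 10.7 Fuv -1.3 -3.6
[298.  160.4] 1167 [379.4 161. ] 1217 w9 cw deg 0.2538125524233301 45.515709453763534
```

>>> drive_tool(rows=[[42, [0, 0, 0], [0, 0, 0]], [42, [0, 0, 0], [0, 0, 0]], [42, [0, 0, 0], [0, 0, 0]], [42, [0, 0, 15], [0, 0, 0]], [42, [0, 0, 20], [0, 0, 0]], [42, [0, 0, 20], [0, 0, 0]], [42, [0, -10, 20], [0, 0, 0]], [42, [5, -30, 5], [0, 0, 0]], [42, [15, -35, 0], [0, 0, 0]], [42, [20, -40, 0], [0, 0, 0]], [42, [20, -40, 0], [0, 0, 0]], [42, [15, -35, 0], [0, 0, 0]]])

```text
t: 30.55
ee_pos: [617.5, -60.2, 174.7]
ee_rot: [0.446, 0.551, -0.44, 0.552]
ft_force: [1.0, 0.8, -0.5]
gripper_width: 37.0
```

>>> drive_tool(rows=[[42, [3, -5, 0], [0, 0, 0]], [42, [0, 0, 0], [0, 0, 0]], [42, [0, 0, 0], [0, 0, 0]]])

```text
t: 30.85
ee_pos: [622.8, -68.9, 174.5]
ee_rot: [0.448, 0.549, -0.441, 0.551]
ft_force: [-0.7, -0.3, 0.2]
gripper_width: 37.1
```

```bash
python3 -c "
from h import *
import pickle
s=stp()
im,s=snap('wrist','w10.png');pickle.dump(s,open('pics/w10.pkl','wb'))
im,s2=snap('scene','s10.png')
t=cv2.imread('pics/s10.png');cv2.imwrite('pics/s10a.png',cv2.resize(t[130:230,160:300],None,fx=5,fy=5,interpolation=cv2.INTER_CUBIC))"
```

```text
t 30.85 pos [622.8 -68.9 174.5] yaw 12.18 tilt [ 0.0083  0.0056 -0.9999] F [-0.7 -0.3  0.2] w 37.1 q [-0.22  0.44  1.51  0.01  1.19 -0.44]
uv 594.8 -196.9 Fuv -0.7 -0.2
```

View pics/w10.png

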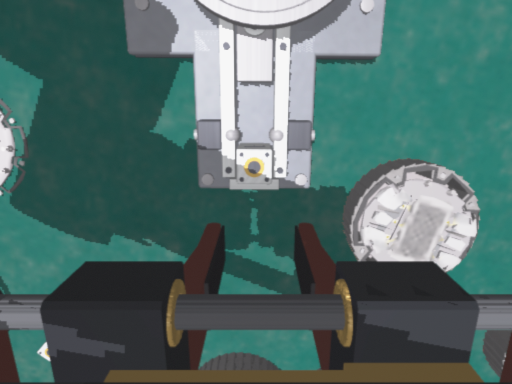

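View pics/s10a.png

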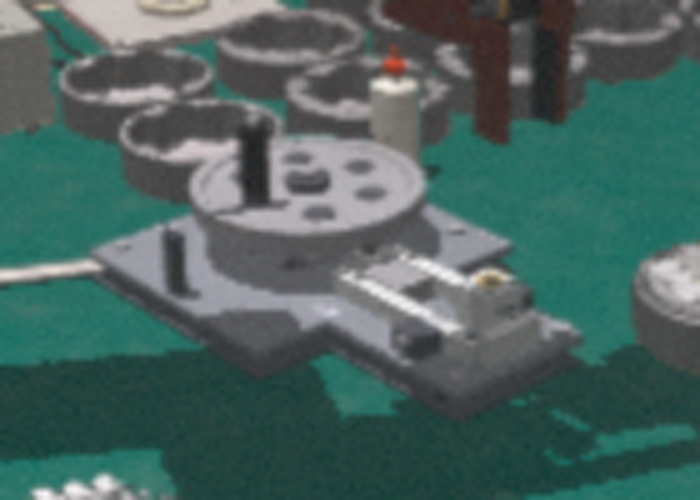

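Run:
```python
from m import *
s,K,T=load('w10'); print('cart',UV(K,T,[(254.5,167)],68),'ram front',UV(K,T,[(255,81)],40),'stop top',UV(K,T,[(254,183)],40),'noses',UV(K,T,[(232,134),(277,135)],40))
t=cv2.imread('pics/w10.png');cv2.imwrite('pics/w10a.png',cv2.resize(t[60:200,180:330],None,fx=4,fy=4,interpolation=cv2.INTER_CUBIC))
```

```text
cart [[592.6, -176.6]] ram front [[592.9, -107.3]] stop top [[592.0, -197.1]] noses [[572.4, -152.2], [612.5, -153.0]]
```

View pics/w10a.png

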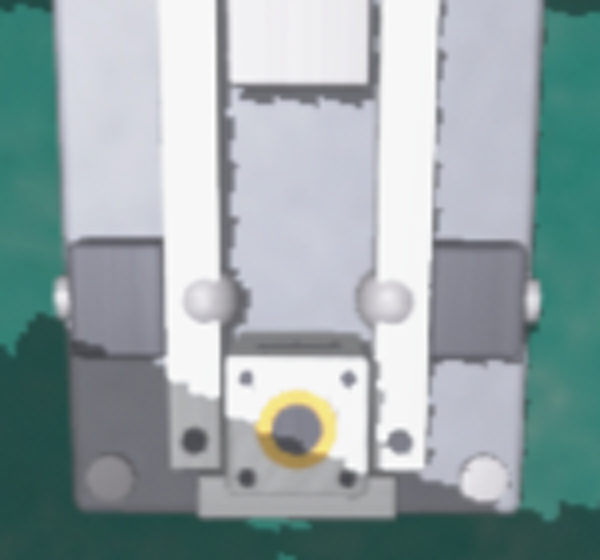

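>>> drive_tool(rows=[[42, [-16, 20, 0], [-0.005, 0.008, 0]], [42, [-17, 22, 0], [0, 0, 0]], [42, [-17, 22, -3], [0, 0, 0]], [42, [-17, 22, -3], [0, 0, 0]], [42, [-10, 12, 0], [0, 0, 0]], [42, [0, 0, 0], [0, 0, 0]], [42, [0, 0, 0], [0, 0, 0]]])

```text
t: 31.65
ee_pos: [539.4, 40.1, 169.1]
ee_rot: [0.442, 0.553, -0.441, 0.552]
ft_force: [0.3, -0.2, 0.1]
gripper_width: 36.9
```

Run:
```python
from h import *
import pickle
s=stp()
im,s=snap('wrist','w11.png');pickle.dump(s,open('pics/w11.pkl','wb'))
```

```text
t 31.65 pos [539.4  40.1 169.1] yaw 12.78 tilt [-1.0e-04  1.4e-03 -1.0e+00] F [ 0.3 -0.2  0.1] w 36.9 q [-0.05  0.33  1.7   0.    1.11 -0.28]
uv 535.9 -73.0 Fuv 0.2 -0.3
```

View pics/w11.png

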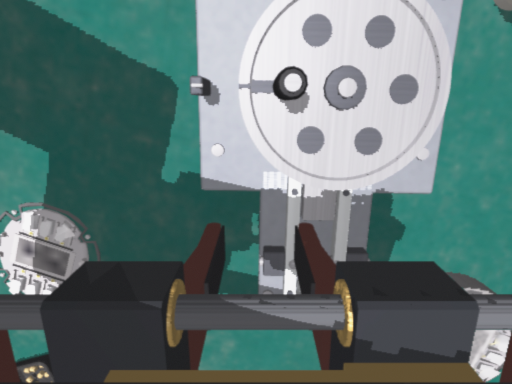

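```bash
cat > a3.py <<'E'
import ang
E
python3 - <<'E'
import re
src=open('ang.py').read().split("K,T=ang('w5'")[0]
src+="""
g=lambda l:[((x-225)*4,y*4) for x,y in l]
K,T=ang('w5',[(366,73),(623,75),(725,310),(582,525),(346,526)]); print(UV(K,T,[(216,144),(425,145)],24))
K,T=ang('w11',g([(317,30),(379,32),(403,89),(368,141),(311,140)])); print(UV(K,T,[(218,150),(423,153)],24))
"""
import os; os.chdir('.'); exec(src)
E
```

```text
w5 axle [601.08   9.2   45.68] cw angle deg 0.1 res 0.03
[[498.9, -46.1], [691.5, -47.2]]
w11 axle [599.2   10.54  45.68] cw angle deg 0.25 res 0.06
[[497.7, -44.9], [689.8, -44.9]]
```

```bash
python3 -c "
from h import *
print(arm.job_done())"
```

```text
the job is handed in; nothing more can be done
None
```

The cartridge is seated in its nest and the wheel is parked at its line again. I handed the job in at about 31.7 s with the gripper clear of everything; no verdict was reported.

- **Loading:** I took the largest cartridge, set it upright in the channel about 6–6.5 mm ahead of the ram, and released it.
- **Turning:** I gripped the handle and fed it clockwise round the circle. The handle's radius came out at about 44.5 mm, with the axle at about +7 mm in x. The largest sideways force in the between-call readings was about 11 N, which means the press moved about 1.7 mm.
- **Parking:** My first stop overshot by about 1.6°. I regripped the handle and moved it back, which went about 0.9° too far, then nudged it forward and released. The turn therefore ended with a small back-and-forth rather than one clean stop.

**Last checks**
- **Wheel:** its angle is within about 0.15° of the reading I took before turning.
- **Cartridge:** its centre is 69.3 mm ahead of the ram face against 69 mm expected. It sits square, past the noses, in front of the end stop.
- **Camera disagreement:** the absolute positions of fixed points differed by up to 2 mm between views, which is within the stated calibration. I relied on differences measured within one picture for the fits.

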